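# Put the scent set away on the dresser

## Task

Put the scent set away: stand every scent bottle from the steel tray upright in the divided crate, one to a cell, using cells that are still empty and leaving the cream jars, the ring cone and the other things on the dresser where they are. Hook the hanging scent block over the rail at the yellow band, then slide it along the rail, keeping it hooked on, until it hangs at the green band, and let go of it there.

Things in the scene. Friction and masses are not known exactly. Their poses are not given: they have to be found in the camera images.
- pyramid: loose frosted pale-glass pyramid scent bottle, square base 54 x 54 mm with sides along its x and y, narrowing to 18 mm at 72 mm height, then a round steel cap 26 mm across from 71 to 105 mm height; 105 mm tall, about 0.16 kg. Origin: centre of its underside, z up. One of the five scent bottles; may be absent (None from the start).
- rollon: loose green glass roll-on vial, round, 40 mm across up to 62 mm, then a round bare-metal cap 34 mm across from 62 to 100 mm height; 100 mm tall, about 0.13 kg. Origin: centre of its underside, z up. One of the five scent bottles; may be absent.
- atomiser: loose amber glass atomiser, round, 48 mm across up to 64 mm, then a round black cap 30 mm across from 64 to 105 mm height; 105 mm tall, about 0.17 kg. Origin: centre of its underside, z up. One of the five scent bottles; may be absent.
- tin: loose yellow and bare-metal cologne tin, round, 44 mm across, with a cap 42 mm across from 70 to 95 mm height; 95 mm tall, about 0.14 kg. Origin: centre of its underside, z up. One of the five scent bottles; may be absent.
- square: loose blue square bottle, 44 x 44 mm with sides along its x and y up to 66 mm, then a square brass cap 26 x 26 mm from 66 to 102 mm height; 102 mm tall, about 0.18 kg. Origin: centre of its underside, z up. One of the five scent bottles; may be absent.
- tray: fixed matte steel tray 180 mm (x) x 320 mm (y), a flat plate 3 mm thick without a rim; the scent bottles and the ring cone start standing on it. Origin: centre of its underside.
- crate: fixed pale wooden divided crate 145 (x) x 285 (y) x 50 mm high, open on top, walls, dividers and floor 5 mm thick: 2 x 4 cells, each 65 x 65 mm inside, centred at x = -35, +35 and y = -105, -35, +35, +105 mm in its frame, cell floor at z = 5 mm. Origin: centre of its underside. Some cells already hold a cream jar.
- hanger: loose hanging scent block, 157 mm tall, 0.22 kg. White block 40 (x) x 70 (y) x 55 mm; above it a steel hook strip 20 mm wide (y): upright at x -17 to -11 mm up to z 115, roof at z 109-115, lip at x +11 to +17 from z 95 to 115. The hook is open to +x between z 55 and 95, where the rail enters; it seats under the roof. Black grip tab 14 (x) x 22 (y) mm at z 115-157. Origin: centre of underside.
- hanger_seat (a point): point in the hanger's hook where the rail's centre line lies when it hangs: 103 mm above the hanger's origin, on its z axis; axes as the hanger.
- rail_mid (a point): middle of the fixed horizontal steel rail's centre line, 215 mm above the dresser; 12 mm thick, 360 mm long along this point's y axis, on a wooden post 16 mm thick at each end (y = -186, +186 mm), each on a foot 70 (x) x 36 mm, 12 mm high. Its x axis points away from the robot, so the hook goes on from the robot's side.
- start_band: yellow band painted on the rail, 26 mm wide; origin at its middle on the rail's centre line, y along the rail. It may be on either half of the rail.
- mark_band: green band painted on the rail, 26 mm wide; origin at its middle on the rail's centre line, y along the rail. It is on the other half from the yellow band.
- cone: bystander: loose sky-blue ceramic ring cone, 54 mm across at the base, 68 mm tall, on the tray. Origin: centre of its underside.
- jar_a: bystander: loose white cream jar with white lid, 50 mm across, 50 mm tall, already in a cell of the crate; may be absent. Origin: centre of its underside.
- jar_b: bystander: like jar_a but with orange body; may be absent.
- jar_c: bystander: like jar_a but with grey body; may be absent.
- candle: bystander: terracotta candle jar with wooden lid, 74 mm across, 85 mm tall, on the dresser to the robot's right.
- dish: bystander: blue ceramic trinket bowl, 100 mm across, 35 mm tall, on the dresser to the robot's right.
Things that resemble listed ones, but are neither listed nor needed, are in the scene too. Several things look just like the square: the one meant starts farthest from the robot's base. What is shaped like the tin but red is not meant.

How it is judged:
By the outcome, as a careful person would: the job done as asked, in the order asked, and still so for the second after the job is handed in, with the robot touching nothing.
Of pyramid, rollon, atomiser, tin, square only 4 to 5 are there at a start; the rules pass over those that are not, and their reading is None.
Of jar_a, jar_b, jar_c only 1 to 3 are there at a start; the rules pass over those that are not, and their reading is None.
At some moment in a run one of pyramid, rollon, atomiser, tin, square may be knocked a few centimetres aside while the robot is not near it.
It also fails if it takes over 210 s, if anything falls off the work surface, if the arm or the gripper's body presses on something with over 40 N, if the wrist force passes 120 N, or if a joint passes its speed limit or range.

## Robot

A 7-joint arm with a two-finger parallel gripper is mounted at the origin on the work surface. World frame = base frame: x ahead of the robot, y to its left, z up, the work surface at z = 0. Lengths are in m, angles in rad, forces in N, time in s.
With the tool pointing down it reaches from about 0.425 to 0.95 m from the base axis. Payload 4.7 kg.
Tool frame: the origin (TCP) lies between the finger pads; the fingertips stand env.tcp_to_tips ahead of it and the grasp point (between the pads) lies 11 mm behind it (env.tcp_to_tips is the distance from the TCP to the fingertips, in m); z points along the fingers, x is the direction in which the jaws open and shut, and the axes are right-handed (so a half turn about z gives the same grasp; the last joint's range is limited). The gripper opens to 87 mm and grips with 3 to 60 N. Pads are 19 mm wide; open, the fingers measure 117 mm over their backs; the gripper's body (75 mm by 190 mm) begins 51 mm behind the grasp point.
Start: joints at [-1.209, 0.469, -0.049, 1.532, 0.024, 1.141, -0.082], TCP at [0.257, 0.624, 0.231] pointing down, gripper open.
Joint ranges: [-2.59, 2.59], [-0.33, 1.99], [-1.39, 1.29], [0.1, 2.45], [-1.04, 4.18], [0.21, 1.99], [-2.66, 2.66]. Speed limits (rad/s): [2.57, 2.57, 3.14, 3.14, 3.14, 3.14, 3.14].

## Interface

Orientations are given as [roll, pitch, yaw] about the fixed x, y, z axes, in that order (R = Rz(yaw) Ry(pitch) Rx(roll)).
In Python, from cell import env, eyes, workorder gives the robot as it stands.
- The arm moves only by the shell command python3 -m creep 'ROWS' [OPENING] [FORCE]. ROWS is JSON, a list of rows, each an object of numbers: "x", "y", "z": the shift along the world's x, y, z in cm; "twist": the turn about the world's z in rad. In form: [{"x": .., "y": .., "z": .., "twist": ..}, ...]. A call has 1 to 12 rows; each row is the pose to reach, as a shift and turn from the pose commanded when the call began; what a row does not reach only later rows make up. A row lasts 1/12 s, in which the tool goes at most 41.7 mm and 7.16 degrees, less where a joint would pass 70% of its speed; a pose out of reach is approached as far as the arm can. A call with a gripper value outside its range is refused whole. OPENING is the finger opening in cm, from 0 to 8.7, set as the call begins (- or left out, the last holds). The fingers move at their own pace and stop on an object; FORCE is the grip in N (left out, the last holds). Time passes only in rows, so rows that repeat a pose let the fingers close. It gives the time, the measured TCP pose, the force and the opening at its end, in the units of the state.
- env.get_obs(): the state, without advancing time (a new reading comes with each control period).
- eyes.snapshot(name): name is "scene" or "side" or "wrist"; returns (picture, depth): 400x640x3 uint8, red, green, blue; 400x640 float32, m along the optical axis (not along the pixel's ray), 0 where there is no reading.
- eyes.get_calibration(name): a dict with "K" (3x3 intrinsics, pixels), "dist_coeffs" ([k1, k2, p1, p2, k3] as OpenCV has them; the pictures are not rectified), "view" (4x4, takes a point from world to camera coordinates); the wrist camera has in their place "T_tool_cam" (4x4, takes a point from camera to tool coordinates, whose origin is the TCP and whose axes are the tool frame's). Camera axes: x right, y down, z forward; pixel columns grow to the right and rows downward; lengths in m; the calibration is good to about 2 mm. A picture is of the moment at which its call begins: read the wrist's pose just before it. get_calibration takes no time and is no camera call.
- workorder.hand_in(): hands the job in, once; it reports no verdict.
The state is a dict: "clock": time; "joints": joint angles; "dq": joint speeds; "joint_torque": joint torques, N m; "eef_pos": TCP position; "orientation": TCP orientation; "force": force on the tool from outside, world axes, zero at the start; "moment": the same for the moment, N m; "gripper_width": finger opening in m.
Only numpy, scipy, OpenCV 4.12 (cv2) and the standard library are available. Lean on these libraries where they do the work, as an engineer would, in place of code of your own. Each camera call takes 0.05 s, during which the arm holds its last target.

## Working session

There is one attempt and no reset: what is moved stays moved. The work goes in short steps, Python scripts to look and compute and a shell command to move; the robot and the scene stay as the last step left them, time stands still between calls to the robot, and variables do not carry over. Pictures are saved under pics/ and viewed, and the job is handed in when it is done.

```bash
ls; mkdir -p pics; python3 - <<'E'
from cell import env, eyes, workorder
import cv2,numpy as np
np.set_printoptions(precision=4,suppress=True)
print(env.get_obs(), env.tcp_to_tips)
for n in ["scene","side","wrist"]:
    p,d=eyes.snapshot(n); cv2.imwrite(f"pics/{n}0.png",p[:,:,::-1]); np.save(f"pics/{n}0d.npy",d)
    print(n,eyes.get_calibration(n))
E
```

```text
pics
{'clock': 0.0, 'joints': array([-1.2089,  0.4695, -0.0486,  1.5337,  0.0241,  1.141 , -0.0823]), 'dq': array([ 0.0007, -0.0002, -0.0009,  0.0021,  0.0013,  0.002 ,  0.0005]), 'joint_torque': array([ -0.0004, -50.7979,  -0.0805, -23.615 ,  -0.0612,   0.0381,
         0.0002]), 'eef_pos': array([0.2569, 0.6236, 0.2295]), 'orientation': array([3.1415, 0.002 , 1.1801]), 'force': array([ 0.4853,  0.0283, -0.1517]), 'moment': array([-0.0056, -0.0032,  0.0093]), 'gripper_width': 0.08702489016856238} 0.008
scene {'K': array([[483.6079,   0.    , 323.8003],
       [  0.    , 483.6079, 196.3357],
       [  0.    ,   0.    ,   1.    ]]), 'dist_coeffs': array([-0.1518,  0.    ,  0.    ,  0.    ,  0.    ]), 'view': array([[ 0.5078,  0.8614, -0.0141, -0.1807],
       [ 0.7035, -0.424 , -0.5703, -0.3276],
       [-0.4973,  0.2796, -0.8213,  1.6055],
       [ 0.    ,  0.    ,  0.    ,  1.    ]])}
side {'K': array([[466.0711,   0.    , 321.7104],
       [  0.    , 466.0711, 198.6323],
       [  0.    ,   0.    ,   1.    ]]), 'dist_coeffs': array([-0.0679,  0.    ,  0.    ,  0.    ,  0.    ]), 'view': array([[-0.8819, -0.4713,  0.0133,  0.4148],
       [-0.3678,  0.6699, -0.6449,  0.3328],
       [ 0.295 , -0.5736, -0.7641,  1.088 ],
       [ 0.    ,  0.    ,  0.    ,  1.    ]])}
wrist {'K': array([[283.6403,   0.    , 321.3454],
       [  0.    , 283.6403, 201.6849],
       [  0.    ,   0.    ,   1.    ]]), 'dist_coeffs': array([0.0111, 0.    , 0.    , 0.    , 0.    ]), 'T_tool_cam': array([[ 1.    , -0.    , -0.0009, -0.0002],
       [ 0.0003,  0.9636,  0.2675, -0.0728],
       [ 0.0009, -0.2675,  0.9636, -0.1547],
       [ 0.    ,  0.    ,  0.    ,  1.    ]])}
```

View pics/scene0.png

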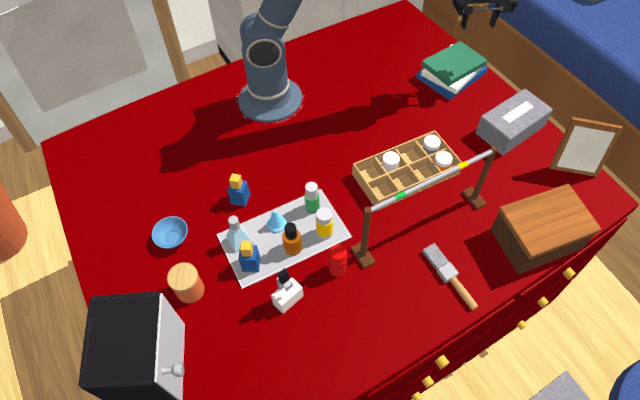

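View pics/side0.png

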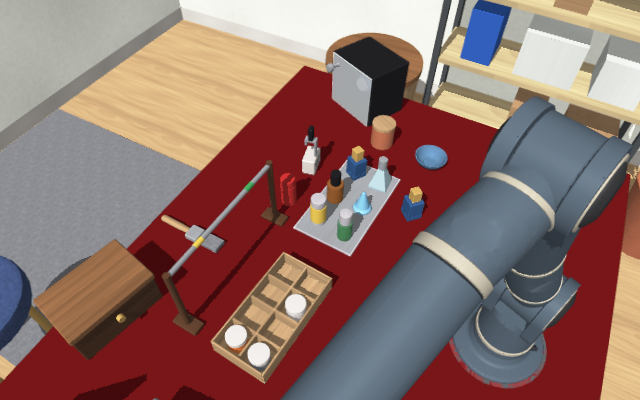

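View pics/wrist0.png

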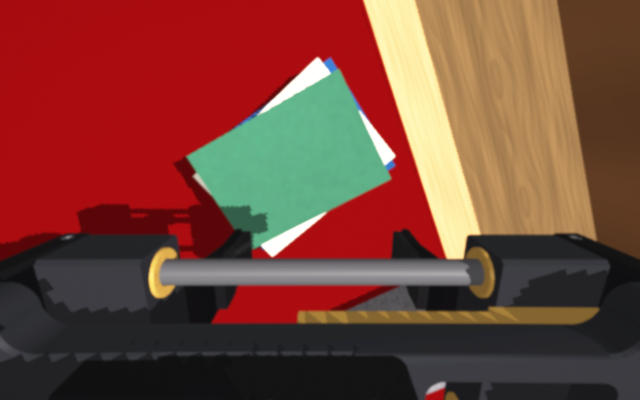

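The scene view shows these:
- Bottles on the tray: pyramid (235,235), blue square (249,258), atomiser (291,238), rollon (312,198), tin (324,222). The cone is at (277,220).
- Off the tray: a second blue square (238,190) and a red tin (338,262), neither on the tray.
- Hanger: white, with a black tab, at (287,290).
- Crate: three jars.
- Rail: yellow band (463,165), green band (400,195).

I'll enlarge these next.

```bash
cat > h.py <<'E'
import numpy as np, cv2
from cell import env, eyes, workorder
np.set_printoptions(precision=4,suppress=True)
def cam(name, obs=None):
    c=eyes.get_calibration(name)
    if name=="wrist":
        from scipy.spatial.transform import Rotation as R
        T=np.eye(4);T[:3,:3]=R.from_euler('xyz',obs['orientation']).as_matrix();T[:3,3]=obs['eef_pos']
        V=np.linalg.inv(T@c['T_tool_cam'])
    else: V=c['view']
    return c['K'],c['dist_coeffs'],V
def ray(C,uv):
    K,D,V=C
    n=cv2.undistortPoints(np.array([[uv]],float),K,D)[0,0]
    d=V[:3,:3].T@np.array([n[0],n[1],1]); o=-V[:3,:3].T@V[:3,3]
    return o,d
def plane(C,uv,z):
    o,d=ray(C,uv); return o+d*(z-o[2])/d[2]
def depthpt(C,uv,dep):
    o,d=ray(C,uv); return o+d*dep[int(round(uv[1])),int(round(uv[0]))]
def cloud(C,dep,us,vs):
    uv=np.stack([us,vs],1).astype(float)
    K,D,V=C; n=cv2.undistortPoints(uv[:,None],K,D)[:,0]
    p=np.c_[n,np.ones(len(n))]*dep[vs,us][:,None]
    return (p-V[:3,3])@V[:3,:3]
def proj(C,P):
    K,D,V=C; P=np.atleast_2d(P).astype(float); q=P@V[:3,:3].T+V[:3,3]
    return cv2.projectPoints(q,np.zeros(3),np.zeros(3),K,D)[0][:,0]
def crop(name,img,x0,y0,x1,y1,s):
    cv2.imwrite(f"pics/{name}.png",cv2.resize(img[y0:y1,x0:x1],None,fx=s,fy=s,interpolation=cv2.INTER_CUBIC))
E
python3 - <<'E'
from h import *
a=cv2.imread('pics/scene0.png'); b=cv2.imread('pics/side0.png')
crop('s1',a,200,160,360,320,4.5 and 3.75)
crop('s2',a,340,120,500,270,4)
crop('d1',b,280,110,440,260,4)
crop('d2',b,160,150,340,390,2.5)
E
```

```text
(no output)
```

View pics/s1.png

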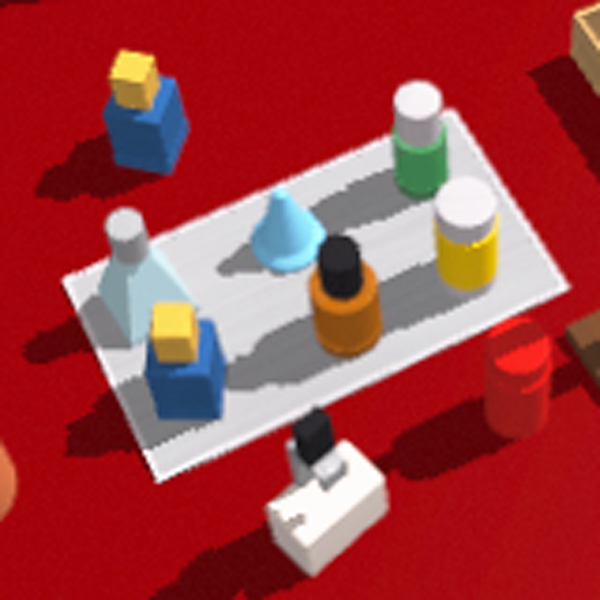

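View pics/s2.png

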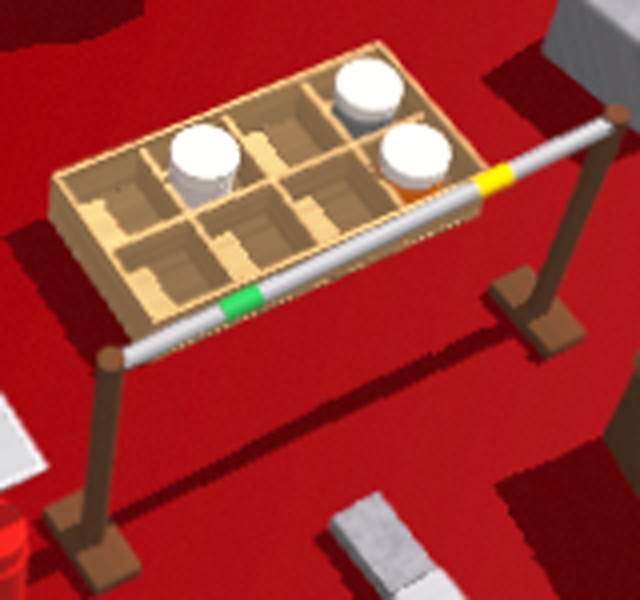

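View pics/d1.png

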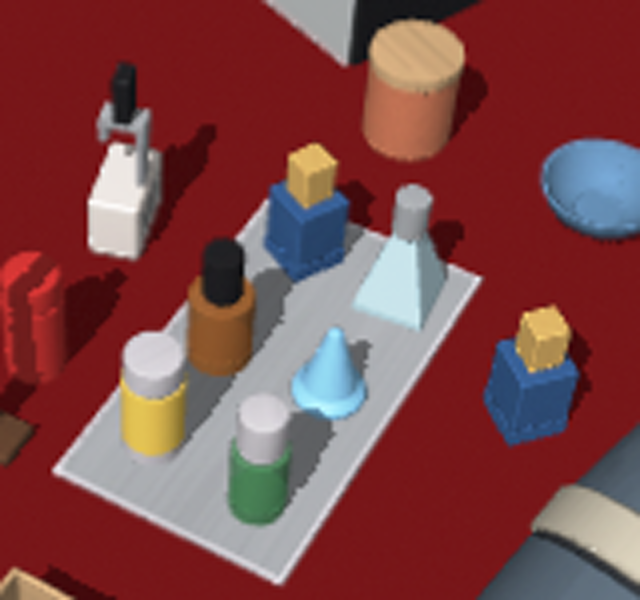

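View pics/d2.png

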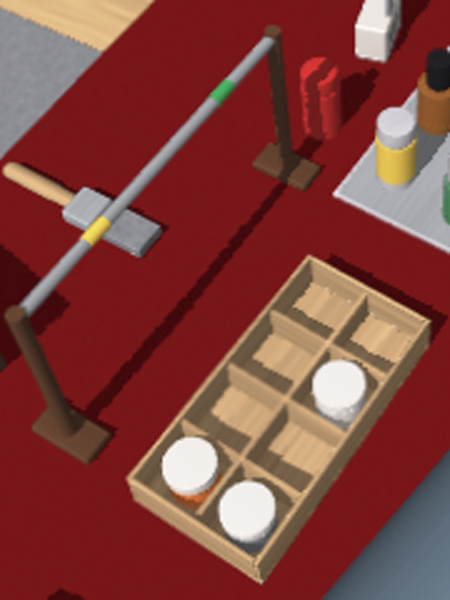

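```bash
cat > meas.py <<'E'
from h import *
s=cam('scene'); d=cam('side')
S=lambda x,y:((x+.5)/3.75-.5+200,(y+.5)/3.75-.5+160)
D=lambda x,y:((x+.5)/4-.5+280,(y+.5)/4-.5+110)
D2=lambda x,y:((x+.5)/2.5-.5+160,(y+.5)/2.5-.5+150)
S2=lambda x,y:((x+.5)/4-.5+340,(y+.5)/4-.5+120)
items=dict(pyr=(S(127,218),D(413,195),.108),roll=(S(418,97),D(267,410),.103),atom=(S(341,245),D(224,249),.108),
 tin=(S(466,200),D(154,352),.098),sq=(S(174,313),D(314,158),.105),sqnear=(S(135,62),D(546,318),.102),red=(S(520,338),D(32,272),.095),
 cone=(S(281,190),D(336,328),.071),tab=(S(313,418),D(125,68),.157))
for k,(a,b,z) in items.items():
    A=plane(s,a,z);B=plane(d,b,z); print(k,A[:2],B[:2],(A+B)[:2]/2,'r',np.hypot(*(A+B)[:2]/2).round(3))
print('tray scene corners',[plane(s,S(*c),.003)[:2] for c in [(64,282),(452,110),(570,287),(158,481)]])
print('tray side corners',[plane(d,D(*c),.003)[:2] for c in [(481,280),(281,581),(55,470),(268,200)]])
print('crate scene',[plane(s,S2(*c),.05)[:2] for c in [(52,180),(378,42),(487,170),(135,330)]])
print('crate side',[plane(d,D2(*c),.05)[:2] for c in [(430,322),(262,570),(130,482),(309,257)]])
print('bands scene',[plane(s,S2(*c),.215+.004)[:2] for c in [(494,180),(242,302),(128,354),(605,126)]])
print('bands side',[plane(d,D2(*c),.215+.004)[:2] for c in [(95,231),(222,92),(272,42),(25,308)]])
E
python3 meas.py
```

```text
pyr [ 0.4415 -0.3125] [ 0.4456 -0.3187] [ 0.4435 -0.3156] r 0.544
roll [ 0.4521 -0.0938] [ 0.4521 -0.0976] [ 0.4521 -0.0957] r 0.462
atom [ 0.5341 -0.1988] [ 0.5391 -0.2069] [ 0.5366 -0.2029] r 0.574
tin [ 0.5405 -0.107 ] [ 0.5411 -0.1094] [ 0.5408 -0.1082] r 0.552
sq [ 0.522  -0.3161] [ 0.5244 -0.3217] [ 0.5232 -0.3189] r 0.613
sqnear [ 0.3194 -0.2519] [ 0.322  -0.2602] [ 0.3207 -0.256 ] r 0.41
red [ 0.6482 -0.13  ] [ 0.6504 -0.1348] [ 0.6493 -0.1324] r 0.663
cone [ 0.4516 -0.2051] [ 0.4519 -0.2093] [ 0.4517 -0.2072] r 0.497
tab [ 0.6595 -0.2815] [ 0.6623 -0.2891] [ 0.6609 -0.2853] r 0.72
tray scene corners [array([ 0.3981, -0.3629]), array([ 0.4111, -0.0447]), array([ 0.5893, -0.0509]), array([ 0.5747, -0.3704])]
tray side corners [array([ 0.3955, -0.3628]), array([ 0.4104, -0.0462]), array([ 0.5879, -0.0534]), array([ 0.5747, -0.3612])]
crate scene [array([0.4148, 0.0613]), array([0.4293, 0.3451]), array([0.5684, 0.336 ]), array([0.5524, 0.04  ])]
crate side [array([0.4084, 0.0658]), array([0.4221, 0.3483]), array([0.5667, 0.3387]), array([0.5508, 0.0574])]
bands scene [array([0.6631, 0.2143]), array([0.6571, 0.0296]), array([ 0.6529, -0.0465]), array([0.6661, 0.3034])]
bands side [array([0.6597, 0.215 ]), array([0.6532, 0.03  ]), array([ 0.647 , -0.0481]), array([0.6628, 0.3039])]
```

```bash
cat > meas2.py <<'E'
from h import *
vv,uu=np.mgrid[0:400,0:640]
P={}
for n in ['scene','side']:
    dep=np.load(f'pics/{n}0d.npy'); img=cv2.imread(f'pics/{n}0.png')
    m=dep>0; P[n]=(cloud(cam(n),dep,uu[m],vv[m]),img[m][:,::-1].astype(int))
def top(name,xy,H,r=.03,tol=.004):
    for n,(p,c) in P.items():
        k=(np.hypot(p[:,0]-xy[0],p[:,1]-xy[1])<r)&(p[:,2]>H-.02)
        q=p[k]; zt=np.percentile(q[:,2],90) if len(q) else 0
        t=q[abs(q[:,2]-zt)<tol]
        if len(t)<5: print(name,n,'few',len(t));continue
        (cx,cy),(w,h),a=cv2.minAreaRect(t[:,:2].astype(np.float32)*1000)
        print(name,n,'n',len(t),'z',round(zt,4),'mean',t[:,:2].mean(0),'rect',round(cx),round(cy),round(w),round(h),round(a))
top('pyr',(.4435,-.3156),.108);top('roll',(.452,-.096),.103);top('atom',(.5366,-.203),.108);top('tin',(.541,-.108),.098)
top('sq',(.523,-.319),.105);top('sqnear',(.321,-.256),.102);top('cone',(.452,-.207),.071);top('tab',(.661,-.285),.157)
for n,(p,c) in P.items():
    # rail
    k=(p[:,2]>.2)&(p[:,2]<.23)&(abs(p[:,0]-.657)<.03)&(p[:,1]>-.04)&(p[:,1]<.295); q=p[k]; cc=c[k]
    f=np.polyfit(q[:,1],q[:,0],1); print(n,'rail x=',f,q[:,2].max())
    g=(cc[:,1]>cc[:,0]*1.5)&(cc[:,1]>90); y=(cc[:,0]>140)&(cc[:,1]>120)&(cc[:,2]<80)
    print(' green',q[g].mean(0),g.sum(),q[g].min(0),q[g].max(0),' yellow',q[y].mean(0),y.sum(),q[y].min(0),q[y].max(0))
    # crate top rim
    k=(p[:,2]>.045)&(p[:,2]<.056)&(p[:,0]>.39)&(p[:,0]<.6)&(p[:,1]>.03)&(p[:,1]<.37)
    q=p[k]; wood=(c[k][:,0]-c[k][:,2]>25)
    q=q[wood]; print(' crate',len(q),cv2.minAreaRect(q[:,:2].astype(np.float32)*1000))
    # hanger block top
    k=(p[:,2]>.045)&(p[:,2]<.06)&(np.hypot(p[:,0]-.661,p[:,1]+.285)<.06)
    print(' hblock',k.sum(),np.percentile(p[k][:,2],[50,95]),cv2.minAreaRect(p[k][:,:2].astype(np.float32)*1000))
E
python3 meas2.py
```

```text
pyr scene n 62 z 0.1096 mean [ 0.4468 -0.3166] rect 445 -317 25 23 3
pyr side n 42 z 0.1117 mean [ 0.4441 -0.3136] rect 443 -315 24 24 79
roll scene n 92 z 0.104 mean [ 0.4543 -0.0966] rect 453 -96 29 32 61
roll side n 85 z 0.1056 mean [ 0.4538 -0.0937] rect 454 -93 31 29 72
atom scene n 75 z 0.1098 mean [ 0.5381 -0.2044] rect 539 -204 28 25 49
atom side n 61 z 0.1105 mean [ 0.5374 -0.2015] rect 539 -202 28 26 59
tin scene n 152 z 0.1001 mean [ 0.542  -0.1096] rect 541 -109 38 41 60
tin side n 123 z 0.1008 mean [ 0.54   -0.1057] rect 540 -107 37 38 28
sq scene n 83 z 0.1068 mean [ 0.527  -0.3202] rect 527 -321 25 27 57
sq side n 52 z 0.1078 mean [ 0.5251 -0.3185] rect 525 -318 26 24 56
sqnear scene n 63 z 0.1038 mean [ 0.3223 -0.2556] rect 323 -257 26 30 45
sqnear side n 67 z 0.1047 mean [ 0.3204 -0.255 ] rect 321 -255 25 26 47
cone scene n 11 z 0.0694 mean [ 0.4527 -0.2087] rect 452 -209 9 8 76
cone side n 14 z 0.07 mean [ 0.4514 -0.2044] rect 452 -205 7 11 81
tab scene n 46 z 0.1583 mean [ 0.6619 -0.2855] rect 661 -285 14 18 20
tab side n 19 z 0.1606 mean [ 0.6605 -0.2807] rect 660
[... 218 characters left out ...]
2265]
 crate 636 ((491.38323974609375, 200.1134033203125), (289.9334411621094, 149.5252227783203), 86.39535522460938)
 hblock 390 [0.0545 0.0581] ((662.2035522460938, -284.5761413574219), (41.34230422973633, 69.7658920288086), 15.197440147399902)
side rail x= [0.0281 0.6526] 0.22643818368074975
 green [0.653  0.0294 0.2208] 50 [0.6469 0.0171 0.2143] [0.6612 0.0416 0.2257]  yellow [0.6547 0.2153 0.2192] 15 [0.6521 0.2032 0.2159] [0.6566 0.2271 0.2221]
 crate 1037 ((490.8363342285156, 200.85305786132812), (286.69427490234375, 147.82557678222656), 86.39405059814453)
 hblock 223 [0.0555 0.059 ] ((659.3504638671875, -281.51104736328125), (40.16175842285156, 75.04902648925781), 14.511213302612305)
```

Only two things look like the square: scene (249,258) on the tray at r = 0.61 m, and (238,190) at r = 0.41 m. The far one on the tray is the one meant, and the enlarged crop confirms it. Five cells are empty for five bottles. I'll move over the tray to look from the wrist.

```bash
python3 -m creep '[{"x":24,"y":-42,"z":8,"twist":0.33},{"x":24,"y":-42,"z":8,"twist":0.33},{"x":24,"y":-42,"z":8,"twist":0.33},{"x":24,"y":-42,"z":8,"twist":0.33},{"x":24,"y":-42,"z":8,"twist":0.33},{"x":24,"y":-42,"z":8,"twist":0.33},{"x":24,"y":-42,"z":8,"twist":0.33},{"x":24,"y":-42,"z":8,"twist":0.33},{"x":24,"y":-42,"z":8,"twist":0.33},{"x":24,"y":-42,"z":8,"twist":0.33},{"x":24,"y":-42,"z":8,"twist":0.33},{"x":24,"y":-42,"z":8,"twist":0.33}]' 8.7 20
python3 -m creep '[{"x":-5,"y":-42,"z":0},{"x":-5,"y":-42,"z":0},{"x":-5,"y":-42,"z":0},{"x":-5,"y":-42,"z":0},{"x":-5,"y":-42,"z":0},{"x":-5,"y":-42,"z":0},{"x":-5,"y":-42,"z":0},{"x":-5,"y":-42,"z":0},{"x":-5,"y":-42,"z":0},{"x":-5,"y":-42,"z":0},{"x":-5,"y":-42,"z":0},{"x":-5,"y":-42,"z":0}]'
cat > snap.py <<'E'
import sys
from h import *
# python3 snap.py tag
t=sys.argv[1]
for n in sys.argv[2:] or ['wrist']:
    o=env.get_obs(); p,d=eyes.snapshot(n); cv2.imwrite(f"pics/{n}{t}.png",p[:,:,::-1]); np.save(f"pics/{n}{t}d.npy",d)
    np.save(f"pics/{n}{t}o.npy",o,allow_pickle=True)
print(o['clock'],o['eef_pos'],o['orientation'],o['joints'])
E
python3 snap.py 1 wrist
```

```text
clock: 1.15
eef_pos: [0.4985, 0.2003, 0.3112]
orientation: [3.141, 0.001, 1.507]
force: [1.1, 0.4, -0.2]
gripper_width: 0.0867
1.15 [0.4985 0.2003 0.3112] [3.1405 0.0006 1.5068] [-0.5458  0.1766  0.0986  1.7577 -0.0174  1.2076  1.0642]invalid input
```

```bash
python3 -m creep '[{"x":-5,"y":-42,"z":0,"twist":0},{"x":-5,"y":-42,"z":0,"twist":0},{"x":-5,"y":-42,"z":0,"twist":0},{"x":-5,"y":-42,"z":0,"twist":0},{"x":-5,"y":-42,"z":0,"twist":0},{"x":-5,"y":-42,"z":0,"twist":0},{"x":-5,"y":-42,"z":0,"twist":0},{"x":-5,"y":-42,"z":0,"twist":0},{"x":-5,"y":-42,"z":0,"twist":0},{"x":-5,"y":-42,"z":0,"twist":0},{"x":-5,"y":-42,"z":0,"twist":0},{"x":-5,"y":-42,"z":0,"twist":0}]'
python3 snap.py 2 wrist
```

```text
clock: 2.2
eef_pos: [0.4459, -0.2188, 0.3105]
orientation: [-3.141, 0.001, 1.503]
force: [-0.3, 1.0, 0.7]
gripper_width: 0.0872
2.2 [ 0.4459 -0.2188  0.3105] [-3.1413  0.0007  1.5032] [-0.0467  0.1025  0.4598  1.8576 -0.0481  1.1925  1.932 ]
```

View pics/wrist2.png

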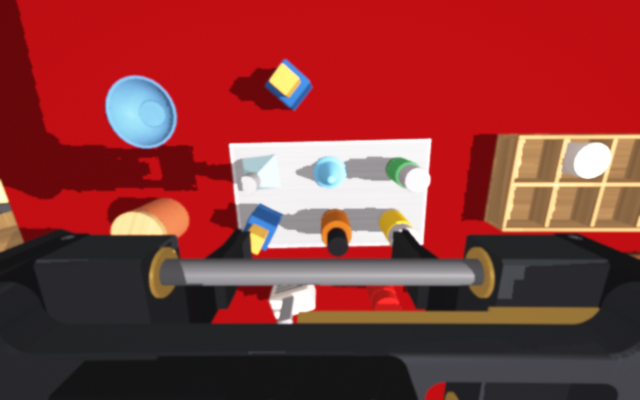

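View pics/wrist1.png

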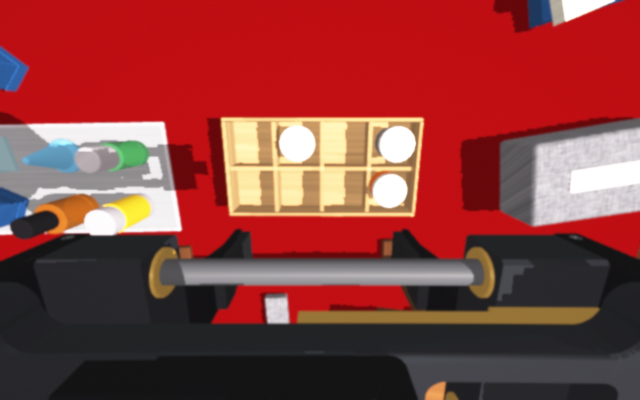

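```bash
python3 - <<'E'
from h import *
a=cv2.imread('pics/wrist2.png'); crop('w2',a,220,120,450,265,3.4)
o=np.load('pics/wrist2o.npy',allow_pickle=True).item(); C=cam('wrist',o)
for n,P in dict(pyr=(.445,-.316,.108),roll=(.4535,-.095,.103),atom=(.539,-.203,.108),tin=(.541,-.108,.098),sq=(.526,-.319,.105),cone=(.452,-.207,.071)).items(): print(n,proj(C,P),(proj(C,P)-[220,120])*3.4)
E
```

```text
pyr [[246.5344 186.3779]] [[ 90.217 225.685]]
roll [[417.6489 180.6902]] [[672.0061 206.3467]]
atom [[338.0389 247.9978]] [[401.3324 435.1927]]
tin [[405.7133 242.1169]] [[631.4252 415.1975]]
sq [[253.0568 243.6157]] [[112.3932 420.2933]]
cone [[330.5531 180.5057]] [[375.8806 205.7192]]
```

View pics/w2.png

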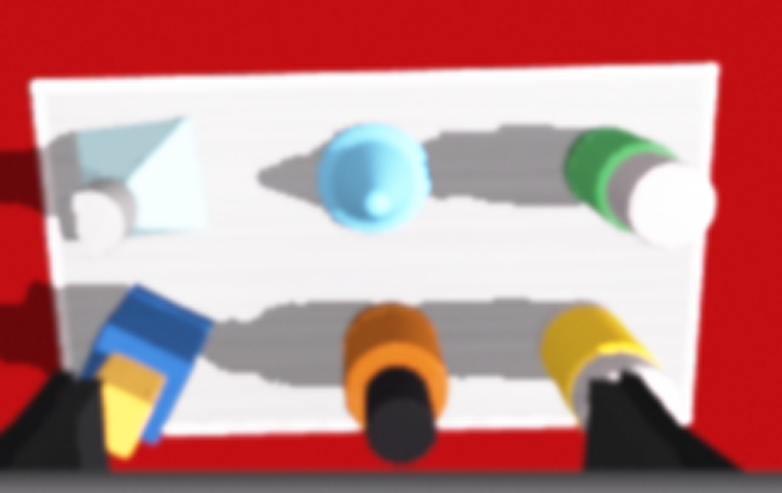

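```bash
python3 - <<'E'
from h import *
o=np.load('pics/wrist2o.npy',allow_pickle=True).item(); C=cam('wrist',o)
f=lambda x,y,z:plane(C,((x+.5)/3.4-.5+220,(y+.5)/3.4-.5+120),z)
def seg(n,a,b,z):
    A=f(*a,z);B=f(*b,z);d=B-A;print(n,A[:2],B[:2],np.hypot(d[0],d[1]),'ang',np.degrees(np.arctan2(d[1],d[0])))
seg('pyr',(78,133),(188,117),.003); seg('pyr',(188,117),(209,228),.003)
seg('sqbot',(138,285),(213,322),.069);seg('sqbot2',(213,322),(155,442),.003)
seg('sqb-near',(138,285),(213,322),.003)
seg('tray',(30,82),(718,65),.003);seg('tray',(718,65),(690,422),.003);
print(f(32,82,.003),f(718,65,.003))
s=cam('scene');S=lambda x,y,z:plane(s,((x+.5)/3.75-.5+200,(y+.5)/3.75-.5+160),z)
def seg2(n,a,b,z):
    A=S(*a,z);B=S(*b,z);d=B-A;print(n,A[:2],B[:2],np.hypot(d[0],d[1]),'ang',np.degrees(np.arctan2(d[1],d[0])))
seg2('sq base',(158,418),(220,418),.003); seg2('sqtop',(152,308),(193,302),.105);seg2('sqtop2',(193,302),(197,330),.105)
d=cam('side');D=lambda x,y,z:plane(d,((x+.5)/4-.5+280,(y+.5)/4-.5+110),z)
def seg3(n,a,b,z):
    A=D(*a,z);B=D(*b,z);dd=B-A;print(n,A[:2],B[:2],np.hypot(dd[0],dd[1]),'ang',np.degrees(np.arctan2(dd[1],dd[0])))
seg3('sq base',(303,279),(345,250),.003);seg3('sq base',(267,250),(303,279),.003)
seg3('pyr base',(354,302),(419,328),.003);seg3('pyr base',(419,328),(446,275),.003)
E
```

```text
pyr [ 0.4202 -0.346 ] [ 0.4162 -0.2928] 0.05332642519998679 ang 94.32080015399623
pyr [ 0.4162 -0.2928] [ 0.4705 -0.2886] 0.05449191675653702 ang 4.462218123347158
sqbot [ 0.4794 -0.3108] [ 0.498  -0.2806] 0.03551429126660862 ang 58.27143329111737
sqbot2 [ 0.5188 -0.2917] [ 0.5822 -0.3287] 0.0734058328627828 ang -30.28479611666564
sqb-near [ 0.497  -0.3269] [ 0.5188 -0.2917] 0.04143071367202578 ang 58.27143329111741
tray [ 0.395  -0.3651] [ 0.4091 -0.0429] 0.3224882316636712 ang 87.49500256557442
tray [ 0.4091 -0.0429] [ 0.5895 -0.051 ] 0.18056544602759197 ang -2.5668506066462915
[ 0.3951 -0.3642  0.003 ] [ 0.4091 -0.0429  0.003 ]
sq base [ 0.5319 -0.3501] [ 0.5537 -0.3129] 0.043107507929431875 ang 59.55140910011662
sqtop [ 0.5113 -0.327 ] [ 0.521  -0.3018] 0.026941884663333065 ang 68.90363550371337
sqtop2 [ 0.521  -0.3018] [ 0.5411 -0.3087] 0.0212039096836371 ang -18.785492516347205
sq base [ 0.5144 -0.2984] [ 0.4991 -0.3413] 0.045524231651683726 ang -109.64316135541398
sq base [ 0.5516 -0.3123] [ 0.5144 -0.2984] 0.03968932564285226 ang 159.46760543388567
pyr base [ 0.4709 -0.2958] [ 0.4179 -0.2955] 0.05301494626991645 ang 179.6967388756798
pyr base [ 0.4179 -0.2955] [ 0.4209 -0.3547] 0.059301265175828004 ang -87.10286782379012
```

```bash
python3 - <<'E'
from h import *
a=cv2.imread('pics/wrist1.png')
o=np.load('pics/wrist1o.npy',allow_pickle=True).item(); C=cam('wrist',o)
c=np.array([.491,.2005]);ps=-.06;R=np.array([[np.cos(ps),-np.sin(ps)],[np.sin(ps),np.cos(ps)]])
for q in [(-72.5,-142.5),(72.5,-142.5),(72.5,142.5),(-72.5,142.5)]+[(x,y) for x in(-35,35) for y in (-105,-35,35,105)]:
    w=c+R@np.array(q)/1000; z=.05
    u=proj(C,[*w,z])[0]; cv2.circle(a,tuple(int(round(t)) for t in u),1,(0,255,0),-1); print(q,w)
crop('w1',a,210,105,435,225,3.5)
E
```

```text
(-72.5, -142.5) [0.4101 0.0626]
(72.5, -142.5) [0.5548 0.0539]
(72.5, 142.5) [0.5719 0.3384]
(-72.5, 142.5) [0.4272 0.3471]
(-35, -105) [0.4498 0.0978]
(-35, -35) [0.454  0.1677]
(-35, 35) [0.4582 0.2375]
(-35, 105) [0.4624 0.3074]
(35, -105) [0.5196 0.0936]
(35, -35) [0.5238 0.1635]
(35, 35) [0.528  0.2333]
(35, 105) [0.5322 0.3032]
```

View pics/w1.png

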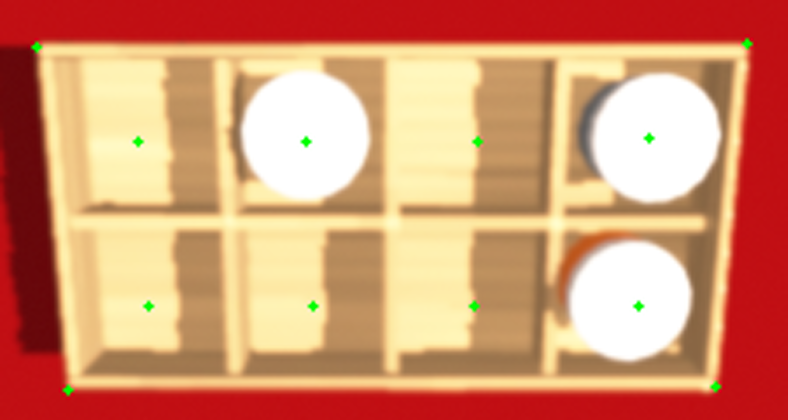

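Predicted crate corners and cell centres land on the image to within about 1 mm. The empty cells are near -105 and +35, and far -105, -35 and +35. The roll-on goes first.

```bash
python3 -m creep '[{"x":0.8,"y":12.4,"z":-4,"twist":0},{"x":0.8,"y":12.4,"z":-8,"twist":0},{"x":0.8,"y":12.4,"z":-12,"twist":0},{"x":0.8,"y":12.4,"z":-12,"twist":0},{"x":0.8,"y":12.4,"z":-12,"twist":0},{"x":0.8,"y":12.4,"z":-12,"twist":0}]' 6 25
python3 snap.py 3 wrist scene
```

```text
clock: 2.75
eef_pos: [0.4528, -0.0865, 0.1873]
orientation: [-3.134, -0.002, 1.519]
force: [0.8, -0.5, 0.6]
gripper_width: 0.062
2.8 [ 0.4543 -0.0888  0.1894] [-3.138  -0.0005  1.5159] [-0.1979  0.1693  0.339   2.079  -0.0715  0.9077  1.6967]
```

View pics/wrist3.png

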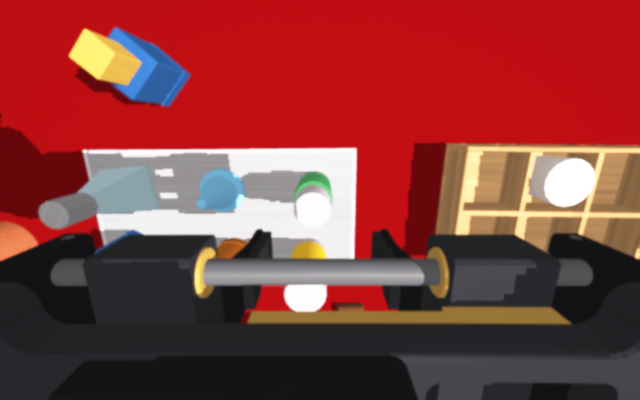

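View pics/scene3.png

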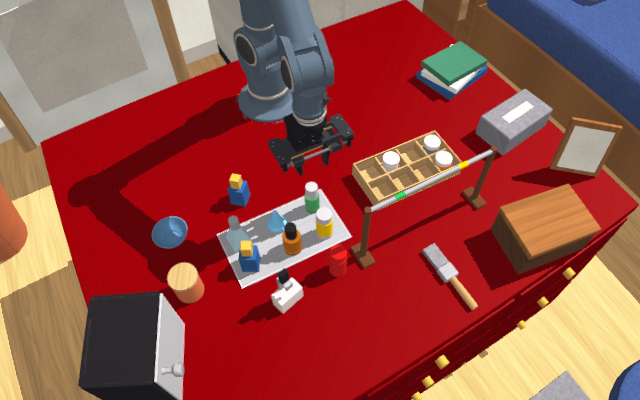

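```bash
python3 -m creep '[{"x":0,"y":0,"z":0,"twist":0},{"x":0,"y":0,"z":0,"twist":0},{"x":0,"y":0,"z":0,"twist":0}]'
cat > find.py <<'E'
import sys
from h import *
# wrist: python3 find.py tag u v z -> plane point
t=sys.argv[1]; o=np.load(f'pics/wrist{t}o.npy',allow_pickle=True).item(); C=cam('wrist',o)
a=list(map(float,sys.argv[2:]))
for i in range(0,len(a),3): print(plane(C,a[i:i+2],a[i+2]))
E
python3 find.py 3 313.5 208 .103 ; python3 snap.py 4 wrist
```

```text
clock: 3.1
eef_pos: [0.4559, -0.0926, 0.1918]
orientation: [3.139, -0.0, 1.509]
force: [-0.9, 0.4, 0.5]
gripper_width: 0.0601
[ 0.4509 -0.0937  0.103 ]
3.1 [ 0.4559 -0.0926  0.1918] [ 3.139  -0.0002  1.5087] [-0.1943  0.1667  0.3432  2.0757 -0.0714  0.9074  1.6971]
```

```bash
python3 - <<'E'
from h import *
crop('w4',cv2.imread('pics/wrist4.png'),250,150,400,250,5)
E
```

```text
(no output)
```

View pics/w4.png

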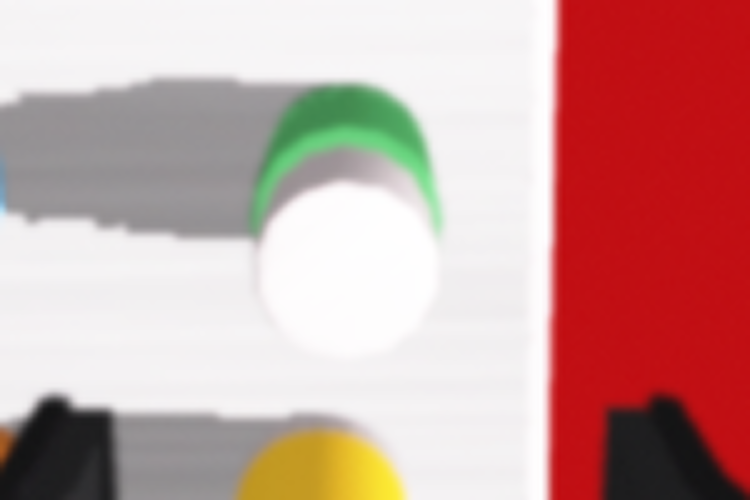

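```bash
python3 find.py 4 319.2 203.2 .103
```

```text
[ 0.4519 -0.0947  0.103 ]
```

```bash
python3 -m creep '[{"x":-0.3,"y":-0.2,"z":-3,"twist":0},{"x":-0.3,"y":-0.2,"z":-6,"twist":0},{"x":-0.3,"y":-0.2,"z":-9,"twist":0},{"x":-0.3,"y":-0.2,"z":-11.5,"twist":0},{"x":-0.3,"y":-0.2,"z":-11.5,"twist":0},{"x":-0.3,"y":-0.2,"z":-11.5,"twist":0},{"x":-0.3,"y":-0.2,"z":-11.5,"twist":0}]'
python3 -m creep '[{"x":0,"y":0,"z":0,"twist":0},{"x":0,"y":0,"z":0,"twist":0},{"x":0,"y":0,"z":0,"twist":0},{"x":0,"y":0,"z":0,"twist":0},{"x":0,"y":0,"z":0,"twist":0},{"x":0,"y":0,"z":0,"twist":0}]' 0 25
```

```text
clock: 3.73
eef_pos: [0.4533, -0.0944, 0.0769]
orientation: [3.139, 0.0, 1.509]
force: [0.4, -0.5, -0.2]
gripper_width: 0.0599
clock: 4.23
eef_pos: [0.4524, -0.0939, 0.076]
orientation: [3.141, -0.0, 1.51]
force: [-0.7, 0.4, 2.6]
gripper_width: 0.0334
```

```bash
python3 -m creep '[{"x":0,"y":0,"z":3,"twist":0},{"x":0,"y":0,"z":7,"twist":0},{"x":0,"y":0,"z":11,"twist":0},{"x":0,"y":1,"z":14,"twist":0},{"x":0.5,"y":5,"z":14,"twist":0},{"x":0.5,"y":9,"z":14,"twist":0},{"x":0.5,"y":13,"z":14,"twist":0},{"x":0.5,"y":17,"z":14,"twist":0},{"x":0.5,"y":21,"z":14,"twist":0},{"x":0.5,"y":25,"z":14,"twist":0},{"x":0.5,"y":29,"z":14,"twist":0},{"x":0.5,"y":33.2,"z":14,"twist":0}]'
python3 -m creep '[{"x":0,"y":0,"z":0,"twist":0},{"x":0,"y":0,"z":0,"twist":0},{"x":0,"y":0,"z":0,"twist":0},{"x":0,"y":0,"z":0,"twist":0}]'
python3 snap.py 5 wrist side
```

```text
clock: 5.23
eef_pos: [0.4563, 0.2391, 0.2153]
orientation: [-3.141, 0.001, 1.51]
force: [1.1, -1.2, -1.1]
gripper_width: 0.0333
clock: 5.57
eef_pos: [0.4571, 0.2361, 0.2152]
orientation: [-3.141, 0.001, 1.508]
force: [0.4, -0.5, -1.2]
gripper_width: 0.0332
5.6167 [0.4572 0.236  0.2154] [-3.1411  0.0008  1.5073] [-0.6536  0.2212  0.1113  1.9332 -0.0287  0.9895  0.9781]
```

View pics/wrist5.png

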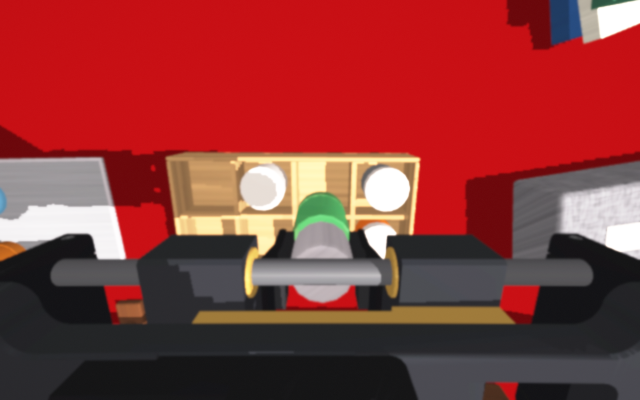

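View pics/side5.png

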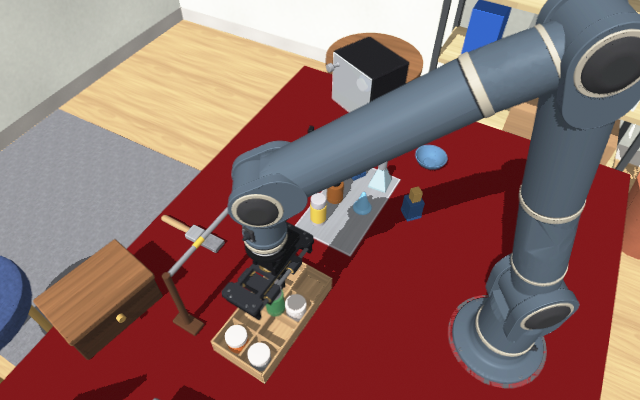

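```bash
python3 -m creep '[{"x":0.1,"y":0.1,"z":-3,"twist":0},{"x":0.1,"y":0.1,"z":-6,"twist":0},{"x":0.1,"y":0.1,"z":-9,"twist":0},{"x":0.1,"y":0.1,"z":-11.5,"twist":0},{"x":0.1,"y":0.1,"z":-13,"twist":0},{"x":0.1,"y":0.1,"z":-13.6,"twist":0},{"x":0.1,"y":0.1,"z":-13.6,"twist":0},{"x":0.1,"y":0.1,"z":-13.6,"twist":0},{"x":0.1,"y":0.1,"z":-13.6,"twist":0}]'
python3 -m creep '[{"x":0,"y":0,"z":0,"twist":0},{"x":0,"y":0,"z":0,"twist":0},{"x":0,"y":0,"z":0,"twist":0},{"x":0,"y":0,"z":0,"twist":0},{"x":0,"y":0,"z":2,"twist":0},{"x":0,"y":0,"z":6,"twist":0},{"x":0,"y":0,"z":10,"twist":0},{"x":0,"y":-1,"z":14,"twist":0}]' 5.5 25
python3 snap.py 6 wrist
```

```text
clock: 6.42
eef_pos: [0.4589, 0.2389, 0.0804]
orientation: [3.14, -0.001, 1.509]
force: [-0.3, 0.1, -1.2]
gripper_width: 0.0333
clock: 7.08
eef_pos: [0.4575, 0.2305, 0.2212]
orientation: [-3.141, -0.001, 1.513]
force: [1.2, 1.5, -0.4]
gripper_width: 0.055
7.0833 [0.4575 0.2305 0.2212] [-3.1412 -0.0009  1.5129] [-0.6471  0.2107  0.1152  1.9319 -0.0297  1.0004  0.9945]
```

View pics/wrist6.png

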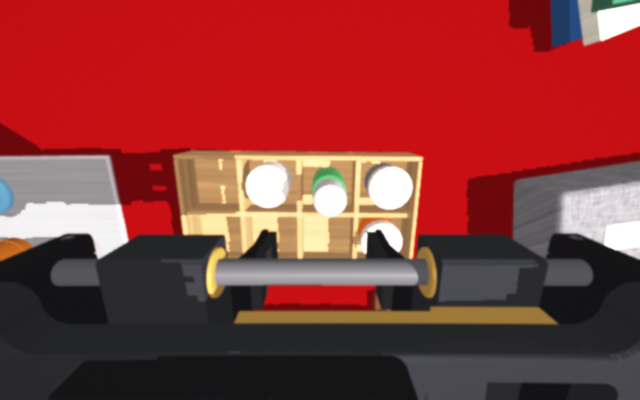

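```bash
python3 -m creep '[{"x":1,"y":-4,"z":0,"twist":0},{"x":2,"y":-8,"z":0,"twist":0},{"x":3,"y":-12,"z":0,"twist":0},{"x":4,"y":-16,"z":0,"twist":0},{"x":5,"y":-20,"z":0,"twist":0},{"x":6,"y":-24,"z":0,"twist":0},{"x":7,"y":-28,"z":0,"twist":0},{"x":8.3,"y":-32,"z":0,"twist":0},{"x":8.3,"y":-33.5,"z":0,"twist":0},{"x":8.3,"y":-33.5,"z":0,"twist":0},{"x":8.3,"y":-33.5,"z":0,"twist":0},{"x":8.3,"y":-33.5,"z":0,"twist":0}]' 6.8 25
python3 snap.py 7 wrist scene
```

```text
clock: 8.13
eef_pos: [0.541, -0.1045, 0.2193]
orientation: [-3.141, -0.001, 1.512]
force: [0.0, 1.0, 0.4]
gripper_width: 0.068
8.1833 [ 0.541  -0.1041  0.2193] [-3.1411 -0.0012  1.513 ] [-0.1503  0.2812  0.3252  1.8596 -0.1057  1.018   1.7316]
```

View pics/wrist7.png

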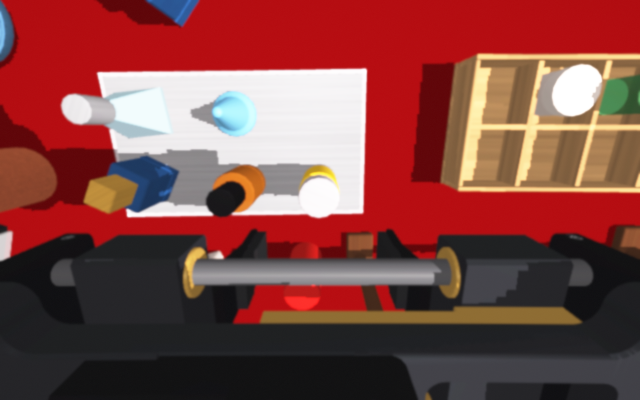

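View pics/scene7.png

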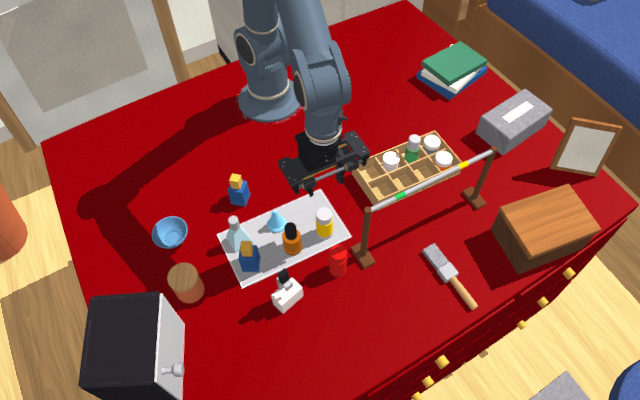

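```bash
python3 find.py 7 319.5 197 .098 227 199 .108
```

```text
[ 0.5395 -0.1067  0.098 ]
[ 0.5336 -0.1961  0.108 ]
```

```bash
python3 -m creep '[{"x":0,"y":-0.2,"z":-3,"twist":0},{"x":0,"y":-0.2,"z":-6.5,"twist":0},{"x":0,"y":-0.2,"z":-10,"twist":0},{"x":0,"y":-0.2,"z":-13,"twist":0},{"x":0,"y":-0.2,"z":-13.8,"twist":0},{"x":0,"y":-0.2,"z":-13.8,"twist":0},{"x":0,"y":-0.2,"z":-13.8,"twist":0},{"x":0,"y":-0.2,"z":-13.8,"twist":0}]'
python3 -m creep '[{"x":0,"y":0,"z":0,"twist":0},{"x":0,"y":0,"z":0,"twist":0},{"x":0,"y":0,"z":0,"twist":0},{"x":0,"y":0,"z":0,"twist":0},{"x":0,"y":0,"z":0,"twist":0}]' 0 25
python3 -m creep '[{"x":0,"y":0,"z":3,"twist":0},{"x":0,"y":0,"z":7,"twist":0},{"x":0,"y":0,"z":11,"twist":0},{"x":0,"y":1,"z":14,"twist":0},{"x":-0.5,"y":5,"z":14,"twist":0},{"x":-0.5,"y":9,"z":14,"twist":0},{"x":-1,"y":13,"z":14,"twist":0},{"x":-1,"y":17,"z":14,"twist":0},{"x":-1.2,"y":21,"z":14,"twist":0},{"x":-1.2,"y":25,"z":14,"twist":0},{"x":-1.2,"y":29,"z":14,"twist":0},{"x":-1.2,"y":33,"z":14,"twist":0}]'
python3 -m creep '[{"x":0,"y":1,"z":0,"twist":0},{"x":0,"y":1,"z":0,"twist":0},{"x":0,"y":1,"z":0,"twist":0},{"x":0,"y":1,"z":0,"twist":0}]'
```

```text
clock: 8.9
eef_pos: [0.5428, -0.1081, 0.0836]
orientation: [3.138, -0.0, 1.511]
force: [0.0, -0.7, -0.9]
gripper_width: 0.0679
clock: 9.32
eef_pos: [0.5413, -0.1082, 0.082]
orientation: [3.141, -0.0, 1.51]
force: [1.1, -0.3, 0.3]
gripper_width: 0.0426
clock: 10.32
eef_pos: [0.5283, 0.2234, 0.2213]
orientation: [-3.141, 0.0, 1.51]
force: [1.2, 0.4, -0.9]
gripper_width: 0.0415
clock: 10.65
eef_pos: [0.5291, 0.23, 0.2212]
orientation: [-3.141, 0.001, 1.508]
force: [0.0, -0.8, -2.0]
gripper_width: 0.0412
```

```bash
python3 -m creep '[{"x":0,"y":0.2,"z":-3,"twist":0},{"x":0,"y":0.2,"z":-6,"twist":0},{"x":0,"y":0.2,"z":-9,"twist":0},{"x":0,"y":0.2,"z":-11.5,"twist":0},{"x":0,"y":0.2,"z":-13,"twist":0},{"x":0,"y":0.2,"z":-13.6,"twist":0},{"x":0,"y":0.2,"z":-13.6,"twist":0},{"x":0,"y":0.2,"z":-13.6,"twist":0},{"x":0,"y":0.2,"z":-13.6,"twist":0}]'
python3 -m creep '[{"x":0,"y":0,"z":0,"twist":0},{"x":0,"y":0,"z":0,"twist":0},{"x":0,"y":0,"z":0,"twist":0},{"x":0,"y":0,"z":0,"twist":0},{"x":0,"y":0,"z":2,"twist":0},{"x":0,"y":0,"z":6,"twist":0},{"x":0,"y":0,"z":10,"twist":0},{"x":0,"y":-1,"z":14,"twist":0}]' 6.2 25
python3 -m creep '[{"x":0.1,"y":-4,"z":0,"twist":0},{"x":0.2,"y":-8,"z":0,"twist":0},{"x":0.3,"y":-12,"z":0,"twist":0},{"x":0.4,"y":-16,"z":0,"twist":0},{"x":0.5,"y":-20,"z":0,"twist":0},{"x":0.6,"y":-24,"z":0,"twist":0},{"x":0.7,"y":-28,"z":0,"twist":0},{"x":0.8,"y":-32,"z":0,"twist":0},{"x":0.9,"y":-36,"z":0,"twist":0},{"x":1,"y":-40,"z":0,"twist":0},{"x":1,"y":-42,"z":0,"twist":0},{"x":1,"y":-42,"z":0,"twist":0}]' 5.5 25
python3 -m creep '[{"x":0,"y":0,"z":0,"twist":0},{"x":0,"y":0,"z":0,"twist":0},{"x":0,"y":0,"z":0,"twist":0}]'
python3 snap.py 8 wrist scene
```

```text
clock: 11.4
eef_pos: [0.53, 0.233, 0.0865]
orientation: [3.14, -0.001, 1.508]
force: [-0.3, -0.5, -1.6]
gripper_width: 0.0414
clock: 12.07
eef_pos: [0.5284, 0.2258, 0.2271]
orientation: [-3.141, -0.001, 1.513]
force: [1.1, 0.5, -0.1]
gripper_width: 0.0621
clock: 13.07
eef_pos: [0.5378, -0.203, 0.2261]
orientation: [3.141, 0.004, 1.501]
force: [-1.6, -0.2, -0.4]
gripper_width: 0.055
clock: 13.32
eef_pos: [0.5395, -0.1941, 0.2255]
orientation: [-3.141, -0.001, 1.513]
force: [0.1, -0.3, 0.4]
gripper_width: 0.0549
13.3667 [ 0.5395 -0.1941  0.2255] [-3.1415 -0.001   1.5132] [-0.0239  0.3157  0.3748  1.8045 -0.1328  1.0462  1.9139]
```

View pics/wrist8.png

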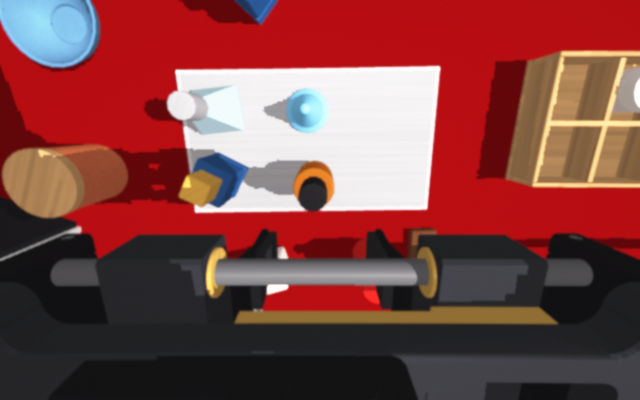

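View pics/scene8.png

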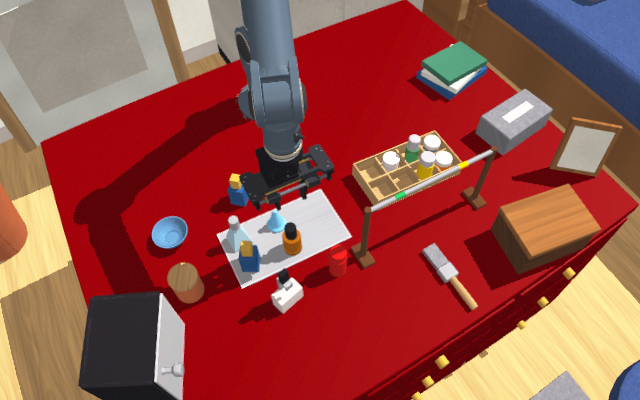

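```bash
python3 find.py 8 313.5 194 .108; python3 -c "
from h import *;print(env.get_obs()['eef_pos'])"
```

```text
[ 0.5336 -0.2019  0.108 ]
[ 0.5394 -0.1944  0.2255]
```

```bash
python3 -m creep '[{"x":-0.2,"y":-0.8,"z":-3,"twist":0},{"x":-0.2,"y":-0.8,"z":-6.5,"twist":0},{"x":-0.2,"y":-0.8,"z":-10,"twist":0},{"x":-0.2,"y":-0.8,"z":-13,"twist":0},{"x":-0.2,"y":-0.8,"z":-14.7,"twist":0},{"x":-0.2,"y":-0.8,"z":-14.7,"twist":0},{"x":-0.2,"y":-0.8,"z":-14.7,"twist":0},{"x":-0.2,"y":-0.8,"z":-14.7,"twist":0}]'
python3 -m creep '[{"x":0,"y":0,"z":0,"twist":0},{"x":0,"y":0,"z":0,"twist":0},{"x":0,"y":0,"z":0,"twist":0},{"x":0,"y":0,"z":0,"twist":0},{"x":0,"y":0,"z":0,"twist":0}]' 0 25
python3 -m creep '[{"x":0,"y":0,"z":3,"twist":0},{"x":0,"y":0,"z":7,"twist":0},{"x":0,"y":0,"z":11,"twist":0},{"x":0,"y":1,"z":14,"twist":0},{"x":-0.5,"y":5,"z":14,"twist":0},{"x":-0.5,"y":9,"z":14,"twist":0},{"x":-1,"y":13,"z":14,"twist":0},{"x":-1,"y":17,"z":14,"twist":0},{"x":-1.2,"y":21,"z":14,"twist":0},{"x":-1.2,"y":25,"z":14,"twist":0},{"x":-1.2,"y":29,"z":14,"twist":0},{"x":-1.2,"y":33,"z":14,"twist":0}]'
python3 -m creep '[{"x":0,"y":3.5,"z":0,"twist":0},{"x":0,"y":3.5,"z":0,"twist":0},{"x":0,"y":3.5,"z":0,"twist":0},{"x":0,"y":3.5,"z":0,"twist":0},{"x":0,"y":3.5,"z":0,"twist":0}]'
python3 snap.py 9 wrist
```

```text
clock: 14.08
eef_pos: [0.5383, -0.2041, 0.08]
orientation: [3.139, 0.0, 1.511]
force: [0.2, -0.3, 0.9]
gripper_width: 0.0549
clock: 14.5
eef_pos: [0.5373, -0.2041, 0.0791]
orientation: [3.141, -0.0, 1.51]
force: [0.1, 1.7, -0.7]
gripper_width: 0.0297
clock: 15.5
eef_pos: [0.5243, 0.1275, 0.2184]
orientation: [-3.141, 0.0, 1.51]
force: [0.9, -0.1, -1.6]
gripper_width: 0.0295
clock: 15.92
eef_pos: [0.5251, 0.1588, 0.2184]
orientation: [-3.141, 0.001, 1.507]
force: [-0.1, -0.6, -2.0]
gripper_width: 0.0296
15.9167 [0.5251 0.1588 0.2184] [-3.1412  0.001   1.5073] [-0.545   0.2744  0.2127  1.8607 -0.0665  1.0142  1.2025]
```

View pics/wrist9.png

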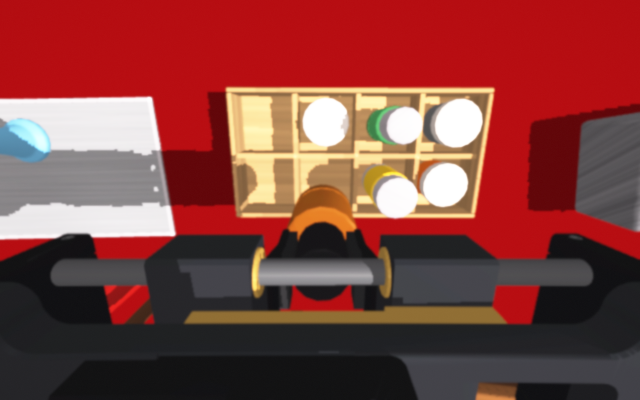

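```bash
python3 -m creep '[{"x":-0.1,"y":0.4,"z":-3,"twist":0},{"x":-0.1,"y":0.4,"z":-6,"twist":0},{"x":-0.1,"y":0.4,"z":-9,"twist":0},{"x":-0.1,"y":0.4,"z":-11.5,"twist":0},{"x":-0.1,"y":0.4,"z":-13,"twist":0},{"x":-0.1,"y":0.4,"z":-13.6,"twist":0},{"x":-0.1,"y":0.4,"z":-13.6,"twist":0},{"x":-0.1,"y":0.4,"z":-13.6,"twist":0},{"x":-0.1,"y":0.4,"z":-13.6,"twist":0}]'
python3 -m creep '[{"x":0,"y":0,"z":0,"twist":0},{"x":0,"y":0,"z":0,"twist":0},{"x":0,"y":0,"z":0,"twist":0},{"x":0,"y":0,"z":0,"twist":0},{"x":0,"y":0,"z":2,"twist":0},{"x":0,"y":0,"z":6,"twist":0},{"x":0,"y":0,"z":10,"twist":0},{"x":0,"y":-1,"z":14,"twist":0}]' 4.5 25
python3 -m creep '[{"x":0,"y":-4,"z":0,"twist":-0.05},{"x":0,"y":-8,"z":0,"twist":-0.1},{"x":0,"y":-12,"z":0,"twist":-0.2},{"x":0,"y":-16,"z":0,"twist":-0.3},{"x":0,"y":-20,"z":0,"twist":-0.4},{"x":0,"y":-24,"z":0,"twist":-0.46},{"x":0,"y":-28,"z":0,"twist":-0.46},{"x":0,"y":-32,"z":0,"twist":-0.46},{"x":0,"y":-36,"z":0,"twist":-0.46},{"x":0,"y":-40,"z":0,"twist":-0.46},{"x":0,"y":-44,"z":0,"twist":-0.46},{"x":0,"y":-47.5,"z":0,"twist":-0.46}]' 5 25
python3 -m creep '[{"x":0,"y":0,"z":0,"twist":0},{"x":0,"y":0,"z":0,"twist":0},{"x":0,"y":0,"z":0,"twist":0}]'
python3 snap.py 10 wrist scene
```

```text
clock: 16.72
eef_pos: [0.5249, 0.1642, 0.0834]
orientation: [3.14, -0.001, 1.509]
force: [0.2, 0.3, -2.0]
gripper_width: 0.0289
clock: 17.38
eef_pos: [0.5235, 0.1567, 0.2241]
orientation: [-3.141, -0.001, 1.513]
force: [1.0, 1.6, -1.0]
gripper_width: 0.045
clock: 18.38
eef_pos: [0.5235, -0.323, 0.2229]
orientation: [3.141, 0.0, 1.049]
force: [1.3, -0.2, 0.4]
gripper_width: 0.0497
clock: 18.63
eef_pos: [0.5242, -0.3194, 0.2223]
orientation: [-3.141, -0.001, 1.05]
force: [0.2, 0.8, 0.4]
gripper_width: 0.0499
18.6833 [ 0.5245 -0.3185  0.2223] [-3.1408 -0.0012  1.052 ] [ 0.1101  0.4004  0.4945  1.7189 -0.213   1.0766  1.7255]
```

View pics/wrist10.png

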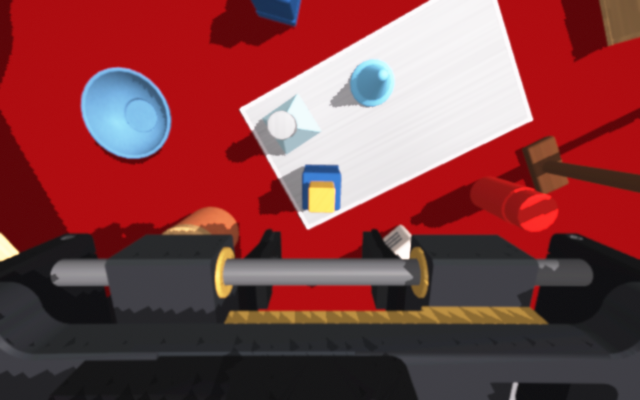

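View pics/scene10.png

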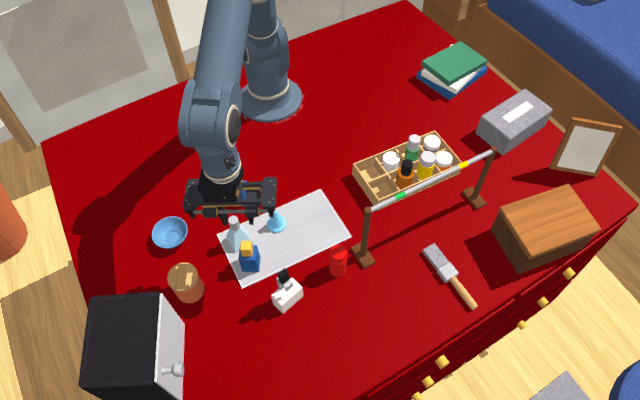

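```bash
python3 find.py 10 321.5 197 .105;  python3 - <<'E'
from h import *
crop('w10',cv2.imread('pics/wrist10.png'),280,140,370,230,6)
print(env.get_obs()['eef_pos'])
E
```

```text
[ 0.5222 -0.3184  0.105 ]
[ 0.5247 -0.3182  0.2224]
```

View pics/w10.png

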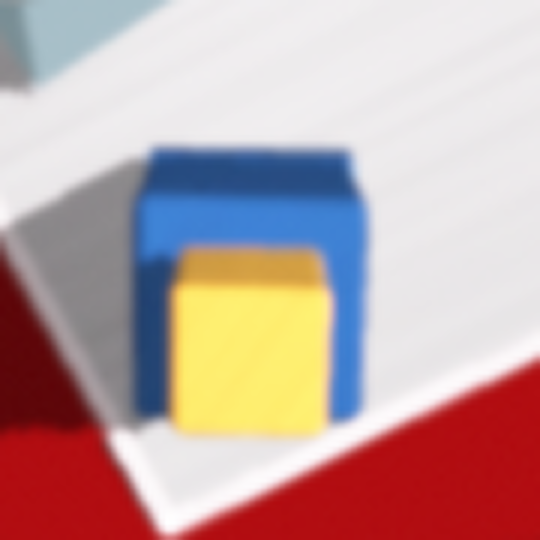

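```bash
python3 -m creep '[{"x":0,"y":0,"z":-3,"twist":0},{"x":0,"y":0,"z":-6.5,"twist":0},{"x":0,"y":0,"z":-10,"twist":0},{"x":0,"y":0,"z":-13,"twist":0},{"x":0,"y":0,"z":-14.3,"twist":0},{"x":0,"y":0,"z":-14.3,"twist":0},{"x":0,"y":0,"z":-14.3,"twist":0},{"x":0,"y":0,"z":-14.3,"twist":0}]'
python3 -m creep '[{"x":0,"y":0,"z":0,"twist":0},{"x":0,"y":0,"z":0,"twist":0},{"x":0,"y":0,"z":0,"twist":0},{"x":0,"y":0,"z":0,"twist":0},{"x":0,"y":0,"z":0,"twist":0}]' 0 25
python3 -m creep '[{"x":0,"y":0,"z":3,"twist":0},{"x":0,"y":0,"z":7,"twist":0},{"x":0,"y":0,"z":11,"twist":0},{"x":0,"y":0,"z":14,"twist":0.05},{"x":0,"y":4,"z":14,"twist":0.1},{"x":0,"y":8,"z":14,"twist":0.2},{"x":0,"y":12,"z":14,"twist":0.3},{"x":0,"y":16,"z":14,"twist":0.4},{"x":0,"y":20,"z":14,"twist":0.46},{"x":0,"y":24,"z":14,"twist":0.46},{"x":0,"y":28,"z":14,"twist":0.46},{"x":0,"y":32,"z":14,"twist":0.46}]'
python3 -m creep '[{"x":-0.4,"y":4,"z":0,"twist":0},{"x":-0.4,"y":8,"z":0,"twist":0},{"x":-0.4,"y":9.2,"z":0,"twist":0},{"x":-0.4,"y":9.2,"z":0,"twist":0},{"x":-0.4,"y":9.2,"z":0,"twist":0},{"x":-0.4,"y":9.2,"z":0,"twist":0}]'
python3 snap.py 11 wrist
```

```text
clock: 19.4
eef_pos: [0.5256, -0.3207, 0.0817]
orientation: [3.138, -0.0, 1.051]
force: [1.0, -0.1, 0.6]
gripper_width: 0.0501
clock: 19.82
eef_pos: [0.5243, -0.3202, 0.08]
orientation: [3.141, -0.0, 1.05]
force: [-0.3, 0.5, 3.3]
gripper_width: 0.0257
clock: 20.82
eef_pos: [0.5231, 0.0015, 0.2193]
orientation: [-3.141, -0.0, 1.51]
force: [0.1, -1.1, -2.2]
gripper_width: 0.0255
clock: 21.32
eef_pos: [0.5199, 0.0901, 0.2193]
orientation: [-3.141, 0.001, 1.508]
force: [0.0, -0.0, -2.3]
gripper_width: 0.0259
21.3167 [0.5199 0.0901 0.2193] [-3.1409  0.0012  1.508 ] [-0.4499  0.2394  0.236   1.9063 -0.0646  1.0042  1.3224]
```

View pics/wrist11.png

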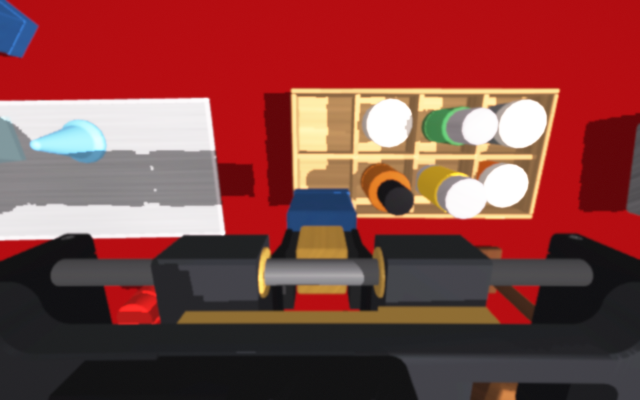

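```bash
python3 -m creep '[{"x":0,"y":0.3,"z":-3,"twist":0},{"x":0,"y":0.3,"z":-6,"twist":0},{"x":0,"y":0.3,"z":-9,"twist":0},{"x":0,"y":0.3,"z":-11.5,"twist":0},{"x":0,"y":0.3,"z":-13,"twist":0},{"x":0,"y":0.3,"z":-13.6,"twist":0},{"x":0,"y":0.3,"z":-13.6,"twist":0},{"x":0,"y":0.3,"z":-13.6,"twist":0},{"x":0,"y":0.3,"z":-13.6,"twist":0}]'
python3 -m creep '[{"x":0,"y":0,"z":0,"twist":0},{"x":0,"y":0,"z":0,"twist":0},{"x":0,"y":0,"z":0,"twist":0},{"x":0,"y":0,"z":0,"twist":0},{"x":0,"y":0,"z":2,"twist":0},{"x":0,"y":0,"z":6,"twist":0},{"x":0,"y":0,"z":10,"twist":0},{"x":0,"y":-1,"z":14,"twist":0}]' 4.2 25
python3 -m creep '[{"x":-1,"y":-4,"z":0,"twist":0},{"x":-2,"y":-8,"z":0,"twist":0},{"x":-3,"y":-12,"z":0,"twist":0},{"x":-4,"y":-16,"z":0,"twist":0},{"x":-5,"y":-20,"z":0,"twist":0},{"x":-6,"y":-24,"z":0,"twist":0},{"x":-7,"y":-28,"z":0,"twist":0},{"x":-7.5,"y":-32,"z":0,"twist":0},{"x":-7.5,"y":-36,"z":0,"twist":0},{"x":-7.5,"y":-40,"z":0,"twist":0},{"x":-7.5,"y":-40,"z":0,"twist":0},{"x":-7.5,"y":-40,"z":0,"twist":0}]' 5 25
python3 -m creep '[{"x":0,"y":0,"z":0,"twist":0},{"x":0,"y":0,"z":0,"twist":0},{"x":0,"y":0,"z":0,"twist":0}]'
python3 snap.py 12 wrist scene
```

```text
clock: 22.12
eef_pos: [0.5209, 0.0941, 0.0843]
orientation: [3.14, -0.0, 1.509]
force: [-0.2, 0.5, -1.5]
gripper_width: 0.0257
clock: 22.78
eef_pos: [0.5196, 0.0867, 0.2251]
orientation: [-3.141, -0.001, 1.513]
force: [0.3, 1.3, -0.8]
gripper_width: 0.0419
clock: 23.78
eef_pos: [0.4442, -0.3176, 0.2237]
orientation: [-3.141, 0.001, 1.505]
force: [0.1, 0.8, -0.8]
gripper_width: 0.0498
clock: 24.03
eef_pos: [0.4456, -0.3134, 0.2235]
orientation: [3.142, -0.001, 1.513]
force: [0.8, -0.2, 0.4]
gripper_width: 0.0504
24.0833 [ 0.4456 -0.3136  0.2236] [ 3.1414 -0.0008  1.5128] [ 0.1333  0.2782  0.495   1.8753 -0.1541  1.0256  2.2053]
```

View pics/wrist12.png

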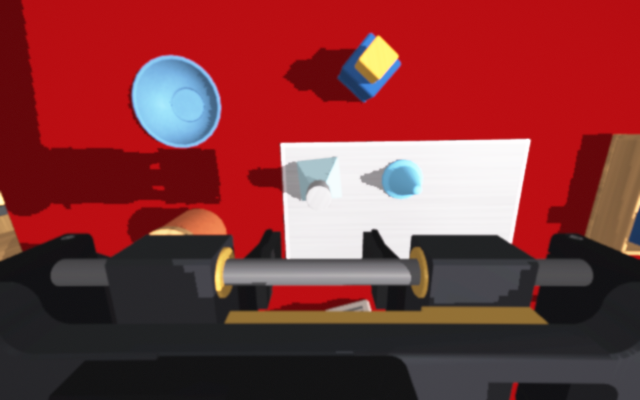

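View pics/scene12.png

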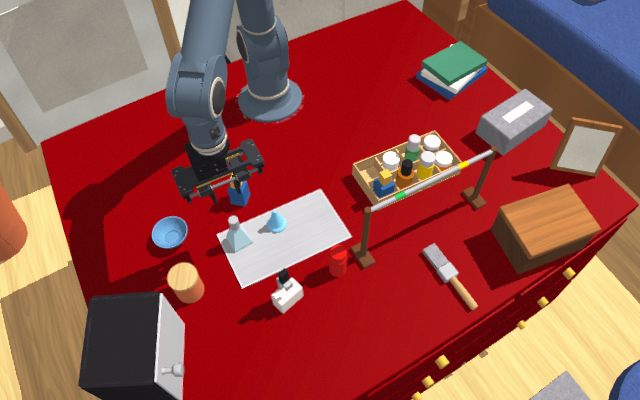

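```bash
python3 find.py 12 319 196 .108
python3 -m creep '[{"x":0,"y":-0.2,"z":-3,"twist":0},{"x":0,"y":-0.2,"z":-6.5,"twist":0},{"x":0,"y":-0.2,"z":-10,"twist":0},{"x":0,"y":-0.2,"z":-10,"twist":0},{"x":0,"y":-0.2,"z":-10,"twist":0}]'
```

```text
[ 0.4417 -0.3158  0.108 ]
clock: 24.55
eef_pos: [0.4444, -0.3161, 0.1227]
orientation: [-3.138, -0.002, 1.511]
force: [-0.3, -0.3, 0.4]
gripper_width: 0.0499
```

```bash
python3 -m creep '[{"x":0,"y":0,"z":-2,"twist":0},{"x":0,"y":0,"z":-4,"twist":0},{"x":0,"y":0,"z":-4,"twist":0},{"x":0,"y":0,"z":-4,"twist":0},{"x":0,"y":0,"z":-4,"twist":0}]'
python3 -m creep '[{"x":0,"y":0,"z":0,"twist":0},{"x":0,"y":0,"z":0,"twist":0},{"x":0,"y":0,"z":0,"twist":0},{"x":0,"y":0,"z":0,"twist":0},{"x":0,"y":0,"z":0,"twist":0}]' 0 25
python3 -m creep '[{"x":0,"y":0,"z":3,"twist":0},{"x":0,"y":0,"z":7,"twist":0},{"x":0,"y":0,"z":11,"twist":0},{"x":0,"y":0,"z":14,"twist":-0.05},{"x":0,"y":4,"z":14,"twist":-0.12},{"x":0,"y":8,"z":14,"twist":-0.12},{"x":0,"y":12,"z":14,"twist":-0.12},{"x":0,"y":16,"z":14,"twist":-0.12},{"x":0,"y":20,"z":14,"twist":-0.12},{"x":0,"y":24,"z":14,"twist":-0.12},{"x":0,"y":28,"z":14,"twist":-0.12},{"x":0,"y":32,"z":14,"twist":-0.12}]'
python3 -m creep '[{"x":0.5,"y":4,"z":0,"twist":0},{"x":0.5,"y":8,"z":0,"twist":0},{"x":0.5,"y":9.2,"z":0,"twist":0},{"x":0.5,"y":9.2,"z":0,"twist":0},{"x":0.5,"y":9.2,"z":0,"twist":0},{"x":0.5,"y":9.2,"z":0,"twist":0}]'
python3 snap.py 13 wrist side
```

```text
clock: 24.97
eef_pos: [0.4465, -0.3181, 0.0858]
orientation: [3.138, 0.002, 1.51]
force: [0.5, -0.0, 0.7]
gripper_width: 0.0498
clock: 25.38
eef_pos: [0.4452, -0.3171, 0.0839]
orientation: [3.141, -0.0, 1.51]
force: [0.2, 1.6, 2.3]
gripper_width: 0.0256
clock: 26.38
eef_pos: [0.4442, 0.0046, 0.2235]
orientation: [-3.141, -0.0, 1.39]
force: [1.0, 0.3, -1.5]
gripper_width: 0.0253
clock: 26.88
eef_pos: [0.4499, 0.0933, 0.2233]
orientation: [-3.141, 0.001, 1.388]
force: [-0.1, -0.4, -1.4]
gripper_width: 0.0252
26.9333 [0.4499 0.093  0.2233] [-3.1411  0.0008  1.3872] [-0.5085  0.1183  0.2329  2.0423 -0.0321  0.9852  1.1279]
```

View pics/wrist13.png

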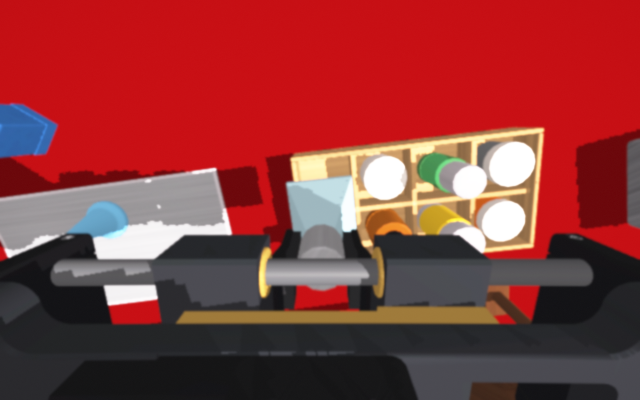

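View pics/side13.png

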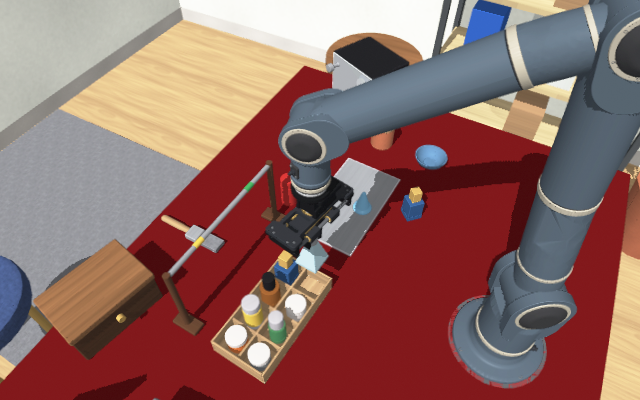

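```bash
python3 -m creep '[{"x":0,"y":0.4,"z":-3,"twist":0},{"x":0,"y":0.4,"z":-6,"twist":0},{"x":0,"y":0.4,"z":-8,"twist":0},{"x":0,"y":0.4,"z":-10,"twist":0},{"x":0,"y":0.4,"z":-11.5,"twist":0},{"x":0,"y":0.4,"z":-13,"twist":0},{"x":0,"y":0.4,"z":-13.7,"twist":0},{"x":0,"y":0.4,"z":-13.7,"twist":0},{"x":0,"y":0.4,"z":-13.7,"twist":0},{"x":0,"y":0.4,"z":-13.7,"twist":0}]'
python3 -m creep '[{"x":0,"y":0,"z":0,"twist":0},{"x":0,"y":0,"z":0,"twist":0},{"x":0,"y":0,"z":0,"twist":0},{"x":0,"y":0,"z":0,"twist":0},{"x":0,"y":0,"z":2,"twist":0},{"x":0,"y":0,"z":6,"twist":0},{"x":0,"y":0,"z":10,"twist":0},{"x":0,"y":0,"z":14,"twist":0}]' 4.2 25
python3 -m creep '[{"x":2,"y":-3,"z":1,"twist":-0.1},{"x":4,"y":-6,"z":2,"twist":-0.2},{"x":6,"y":-9,"z":3,"twist":-0.3},{"x":8,"y":-12,"z":4,"twist":-0.4},{"x":10,"y":-15,"z":5,"twist":-0.5},{"x":12,"y":-18,"z":6,"twist":-0.6},{"x":14,"y":-21,"z":6,"twist":-0.7},{"x":16,"y":-24,"z":6,"twist":-0.8},{"x":18,"y":-27,"z":6,"twist":-0.9},{"x":19,"y":-30,"z":6,"twist":-1},{"x":20,"y":-34,"z":6,"twist":-1.1},{"x":20.6,"y":-37,"z":6,"twist":-1.13}]' 6 40
python3 -m creep '[{"x":0,"y":0,"z":0,"twist":0},{"x":0,"y":0,"z":0,"twist":0},{"x":0,"y":0,"z":0,"twist":0}]'
python3 snap.py 14 wrist scene
```

```text
clock: 27.82
eef_pos: [0.4506, 0.0983, 0.087]
orientation: [3.141, -0.0, 1.389]
force: [0.1, 0.6, -2.7]
gripper_width: 0.0253
clock: 28.48
eef_pos: [0.4496, 0.0985, 0.2282]
orientation: [-3.141, 0.0, 1.39]
force: [1.5, 0.3, 0.2]
gripper_width: 0.0419
clock: 29.48
eef_pos: [0.6566, -0.2737, 0.286]
orientation: [3.14, 0.001, 0.256]
force: [-1.4, -0.9, 0.2]
gripper_width: 0.0599
clock: 29.73
eef_pos: [0.6562, -0.2704, 0.2862]
orientation: [-3.14, 0.0, 0.261]
force: [-0.2, 1.4, -0.0]
gripper_width: 0.06
29.7833 [ 0.6564 -0.2695  0.2863] [-3.14   -0.0004  0.262 ] [-0.0374  0.5359  0.5876  1.3958 -0.2997  1.2996  0.8276]
```

View pics/wrist14.png

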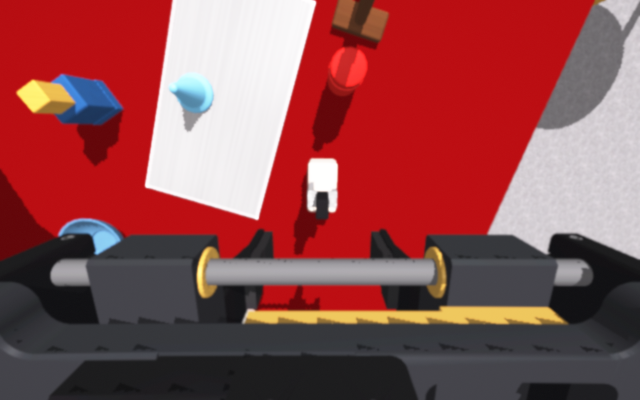

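View pics/scene14.png

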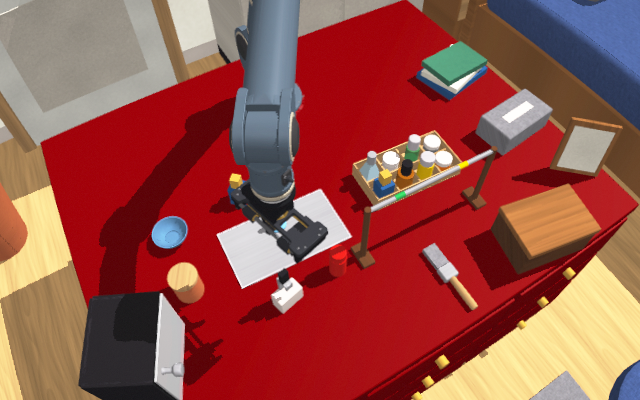

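```bash
python3 find.py 14 322 199 .157;  python3 - <<'E'
from h import *
crop('w14',cv2.imread('pics/wrist14.png'),280,145,370,225,8)
print(env.get_obs()['eef_pos'])
E
```

```text
[ 0.6576 -0.2733  0.157 ]
[ 0.6565 -0.2692  0.2866]
```

View pics/w14.png

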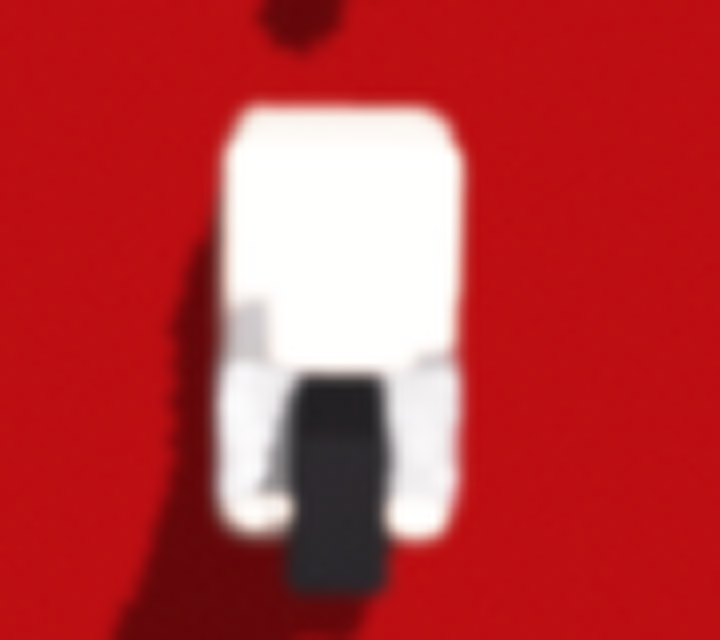

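```bash
python3 find.py 14 321.9 208.6 .157
```

```text
[ 0.6601 -0.2833  0.157 ]
```

```bash
python3 -m creep '[{"x":0.4,"y":-1.4,"z":-3,"twist":0},{"x":0.4,"y":-1.4,"z":-6,"twist":0},{"x":0.4,"y":-1.4,"z":-9,"twist":0},{"x":0.4,"y":-1.4,"z":-9,"twist":0},{"x":0.4,"y":-1.4,"z":-9,"twist":0},{"x":0.4,"y":-1.4,"z":-9,"twist":0}]' 4.5 40
python3 snap.py 15 wrist side
```

```text
clock: 30.33
eef_pos: [0.6613, -0.2847, 0.1987]
orientation: [3.14, -0.003, 0.262]
force: [-0.9, -0.4, 0.2]
gripper_width: 0.0456
30.3833 [ 0.6615 -0.2852  0.1994] [ 3.1392 -0.0036  0.2612] [-0.0032  0.6126  0.5608  1.4749 -0.3426  1.1483  0.8766]
```

View pics/wrist15.png

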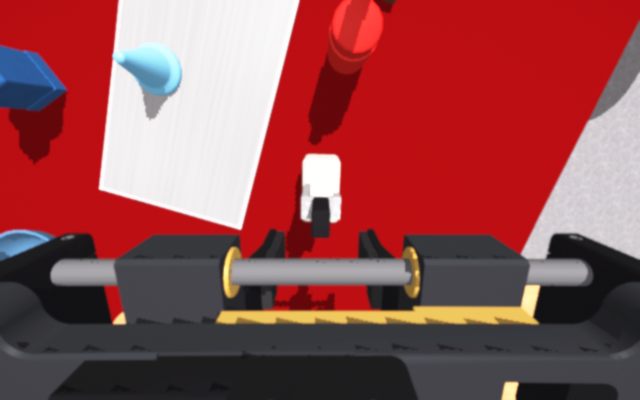

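```bash
python3 -m creep '[{"x":0,"y":0.1,"z":-2,"twist":0},{"x":0,"y":0.1,"z":-4,"twist":0},{"x":0,"y":0.1,"z":-6,"twist":0},{"x":0,"y":0.1,"z":-6.9,"twist":0},{"x":0,"y":0.1,"z":-6.9,"twist":0},{"x":0,"y":0.1,"z":-6.9,"twist":0},{"x":0,"y":0.1,"z":-6.9,"twist":0}]'
python3 snap.py 16 wrist side
```

```text
clock: 31.02
eef_pos: [0.6611, -0.2849, 0.1297]
orientation: [3.14, -0.003, 0.26]
force: [0.0, 0.2, -1.1]
gripper_width: 0.0452
31.0667 [ 0.6611 -0.2849  0.1296] [ 3.1396 -0.0027  0.26  ] [ 0.012   0.6745  0.5318  1.5375 -0.3786  1.0301  0.9036]
```

View pics/wrist16.png

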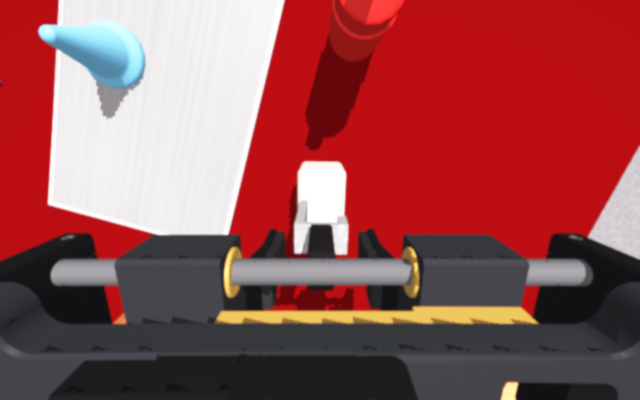

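View pics/side16.png

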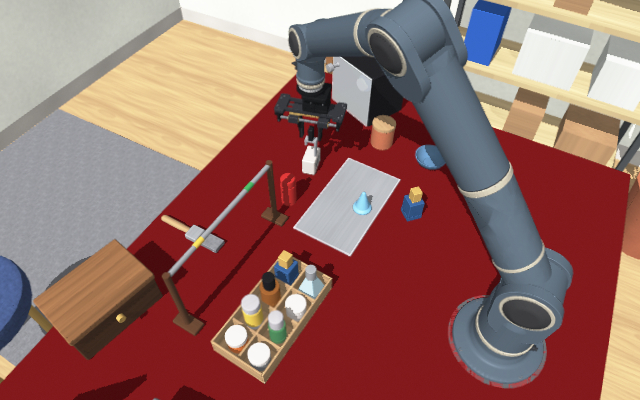

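```bash
python3 -m creep '[{"x":0,"y":0,"z":0,"twist":0},{"x":0,"y":0,"z":0,"twist":0},{"x":0,"y":0,"z":0,"twist":0},{"x":0,"y":0,"z":0,"twist":0},{"x":0,"y":0,"z":0,"twist":0},{"x":0,"y":0,"z":0,"twist":0}]' 0 40
python3 -m creep '[{"x":0,"y":0,"z":2,"twist":0},{"x":0,"y":0,"z":5,"twist":0},{"x":0,"y":0,"z":8,"twist":0},{"x":0,"y":0,"z":11,"twist":0},{"x":-2,"y":0,"z":14,"twist":-0.1},{"x":-5,"y":0,"z":17,"twist":-0.2},{"x":-8,"y":0,"z":17,"twist":-0.29},{"x":-9,"y":2,"z":17,"twist":-0.29},{"x":-9,"y":5,"z":17,"twist":-0.29},{"x":-9,"y":8,"z":17,"twist":-0.29},{"x":-9,"y":11,"z":17,"twist":-0.29},{"x":-9,"y":14,"z":17,"twist":-0.29}]'
python3 -m creep '[{"x":0,"y":3,"z":0,"twist":0},{"x":0,"y":6,"z":0,"twist":0},{"x":0,"y":9,"z":0,"twist":0},{"x":0,"y":12,"z":0,"twist":0},{"x":0,"y":15,"z":0,"twist":0},{"x":0,"y":18,"z":0,"twist":0},{"x":0,"y":21,"z":0,"twist":0},{"x":0,"y":24,"z":0,"twist":0},{"x":0,"y":27,"z":0,"twist":0},{"x":0,"y":30,"z":0,"twist":0},{"x":0,"y":33,"z":0,"twist":0},{"x":0,"y":35.5,"z":0,"twist":0}]'
python3 -m creep '[{"x":0,"y":0,"z":0,"twist":0},{"x":0,"y":0,"z":0,"twist":0},{"x":0,"y":0,"z":0,"twist":0}]'
python3 snap.py 17 wrist scene side
```

```text
clock: 31.62
eef_pos: [0.6601, -0.2842, 0.1275]
orientation: [-3.142, -0.0, 0.26]
force: [-0.4, 0.4, -1.2]
gripper_width: 0.0136
clock: 32.62
eef_pos: [0.5694, -0.1427, 0.2972]
orientation: [-3.141, 0.001, -0.03]
force: [0.3, 0.0, -2.1]
gripper_width: 0.0136
clock: 33.62
eef_pos: [0.5693, 0.2133, 0.297]
orientation: [-3.141, 0.001, -0.028]
force: [0.1, -0.2, -1.6]
gripper_width: 0.0138
clock: 33.87
eef_pos: [0.5699, 0.2098, 0.2971]
orientation: [3.14, 0.001, -0.031]
force: [-0.1, -0.6, -2.3]
gripper_width: 0.0138
33.9667 [0.5703 0.2089 0.2975] [ 3.1409  0.     -0.0326] [-0.8276  0.3301  0.5376  1.6401 -0.1769  1.2206 -0.2854]
```

View pics/scene17.png

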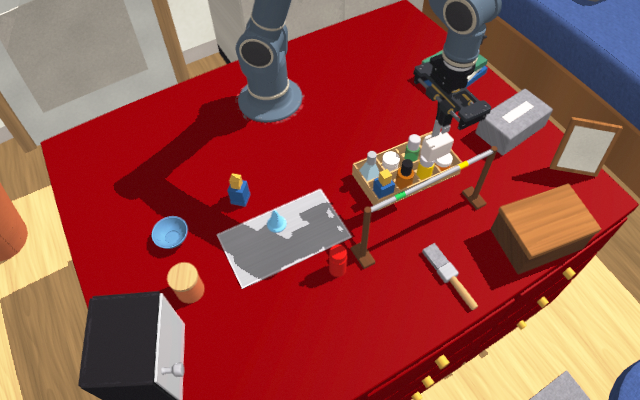

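View pics/side17.png

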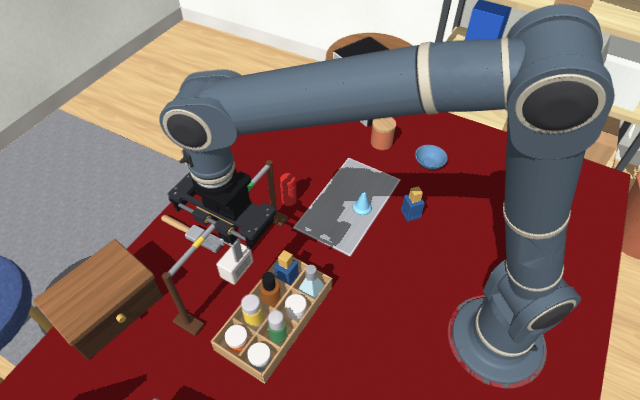

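View pics/wrist17.png

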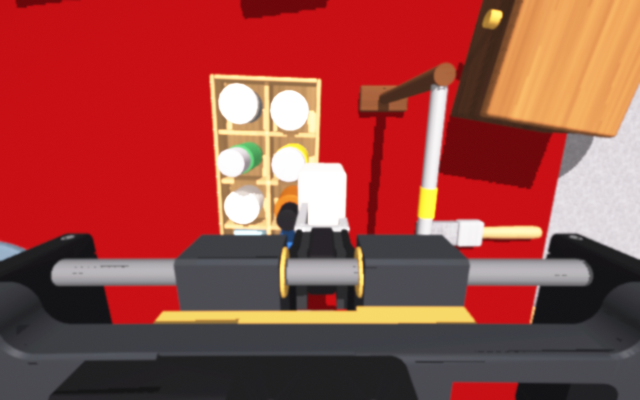

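```bash
python3 find.py 17 427.5 202.5 .215 437 110 .215; python3 -c "
from h import *
o=env.get_obs();print(o['eef_pos'],o['orientation'])
c=cam('wrist',o);o1,d=ray(c,(427.5,202.5));print(o1)"
```

```text
[0.662 0.213 0.215]
[0.6641 0.2892 0.215 ]
[0.5703 0.209  0.2977] [ 3.1412 -0.0001 -0.0327]
[0.5727 0.2818 0.4523]
```

```bash
python3 -m creep '[{"x":1,"y":0.4,"z":0,"twist":0},{"x":3,"y":0.4,"z":-1,"twist":0},{"x":3,"y":0.4,"z":-2,"twist":0},{"x":3,"y":0.4,"z":-3,"twist":0},{"x":3,"y":0.4,"z":-3,"twist":0},{"x":3,"y":0.4,"z":-3,"twist":0},{"x":3,"y":0.4,"z":-3,"twist":0}]'
python3 snap.py 18 wrist scene side
```

```text
clock: 34.6
eef_pos: [0.5998, 0.2147, 0.268]
orientation: [-3.141, -0.0, -0.03]
force: [-0.6, -0.4, -2.1]
gripper_width: 0.014
34.7 [0.6001 0.2149 0.2684] [-3.1408 -0.0011 -0.0299] [-0.7899  0.4053  0.5278  1.6081 -0.2164  1.1855 -0.2458]
```

```bash
python3 - <<'E'
from h import *
crop('s18',cv2.imread('pics/scene18.png'),390,90,510,190,6)
crop('d18',cv2.imread('pics/side18.png'),150,170,290,290,5)
E
```

```text
(no output)
```

View pics/s18.png

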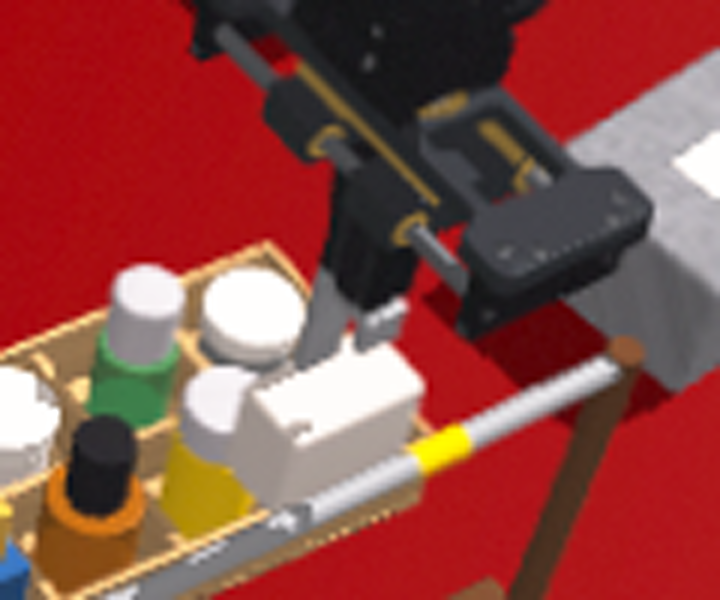

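View pics/d18.png

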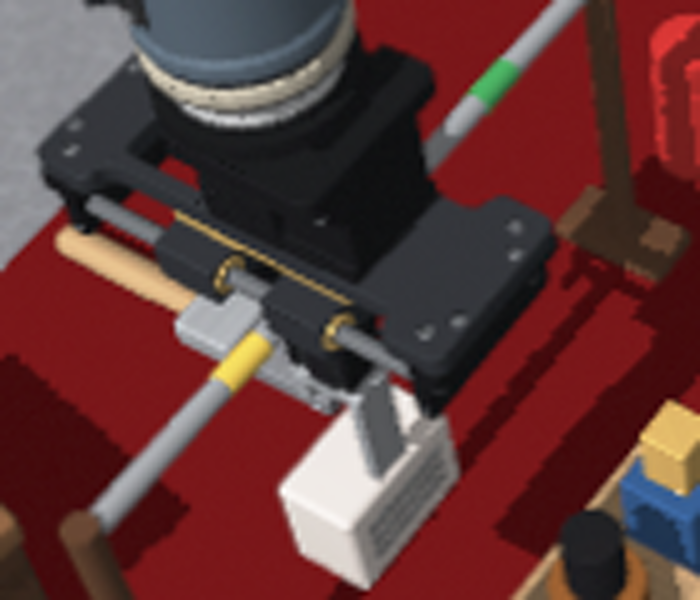

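```bash
python3 -m creep '[{"x":1,"y":-0.1,"z":0,"twist":0},{"x":2,"y":-0.1,"z":0,"twist":0},{"x":3,"y":-0.1,"z":0,"twist":0},{"x":4,"y":-0.1,"z":0,"twist":0},{"x":4.5,"y":-0.1,"z":0,"twist":0},{"x":4.5,"y":-0.1,"z":0,"twist":0},{"x":4.5,"y":-0.1,"z":0,"twist":0}]'
python3 -m creep '[{"x":0.5,"y":0,"z":0,"twist":0},{"x":1,"y":0,"z":0,"twist":0},{"x":1.5,"y":0,"z":0,"twist":0},{"x":1.5,"y":0,"z":0,"twist":0},{"x":1.5,"y":0,"z":0,"twist":0},{"x":1.5,"y":0,"z":0,"twist":0}]'
python3 snap.py 19 wrist scene side
python3 - <<'E'
from h import *
crop('s19',cv2.imread('pics/scene19.png'),400,100,520,200,6)
crop('d19',cv2.imread('pics/side19.png'),130,160,270,280,5)
E
```

```text
clock: 35.33
eef_pos: [0.6453, 0.2135, 0.2671]
orientation: [3.141, 0.001, -0.031]
force: [-0.6, 0.6, -2.2]
gripper_width: 0.0137
clock: 35.83
eef_pos: [0.66, 0.2138, 0.2675]
orientation: [-3.142, 0.0, -0.03]
force: [0.1, 0.5, -2.4]
gripper_width: 0.0136
35.9333 [0.6599 0.2138 0.2676] [-3.1415  0.0001 -0.0299] [-0.7151  0.5073  0.5215  1.4627 -0.2589  1.2404 -0.1938]
```

View pics/s19.png

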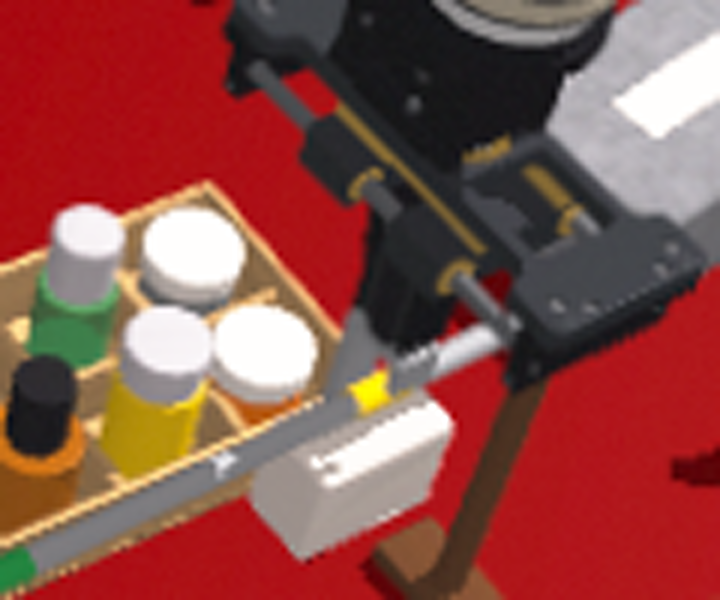

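View pics/d19.png

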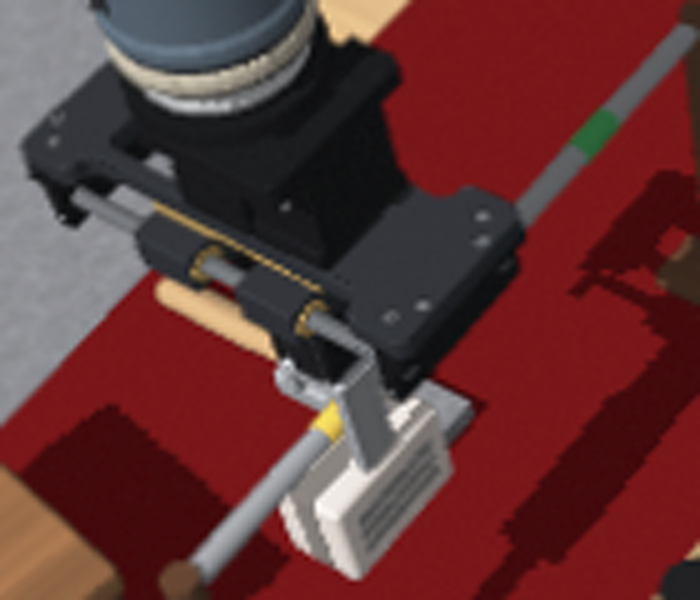

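View pics/wrist19.png

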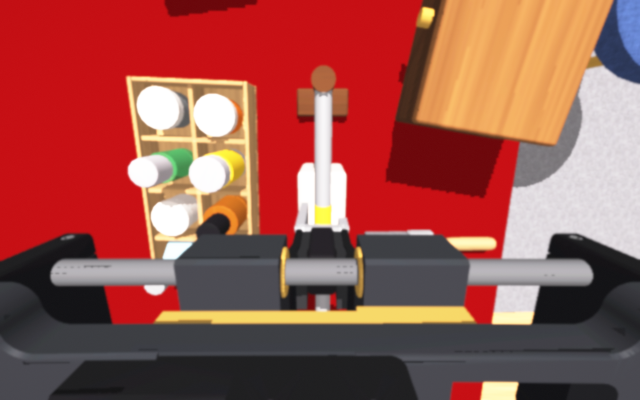

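```bash
python3 -m creep '[{"x":0,"y":0,"z":-0.7,"twist":0},{"x":0,"y":0,"z":-1.4,"twist":0},{"x":0,"y":0,"z":-2,"twist":0},{"x":0,"y":0,"z":-2.4,"twist":0},{"x":0,"y":0,"z":-2.7,"twist":0},{"x":0,"y":0,"z":-2.7,"twist":0},{"x":0,"y":0,"z":-2.7,"twist":0},{"x":0,"y":0,"z":-2.7,"twist":0}]'
python3 -m creep '[{"x":0,"y":0,"z":-0.1,"twist":0},{"x":0,"y":0,"z":-0.1,"twist":0},{"x":0,"y":0,"z":-0.1,"twist":0}]'
```

```text
clock: 36.65
eef_pos: [0.6603, 0.2138, 0.2407]
orientation: [-3.141, -0.0, -0.03]
force: [-0.5, 0.4, -1.6]
gripper_width: 0.0136
clock: 36.9
eef_pos: [0.6601, 0.2138, 0.2396]
orientation: [-3.142, -0.0, -0.03]
force: [0.2, -0.0, -2.2]
gripper_width: 0.0133
```

```bash
python3 -m creep '[{"x":0,"y":0,"z":-0.1,"twist":0},{"x":0,"y":0,"z":-0.1,"twist":0},{"x":0,"y":0,"z":-0.1,"twist":0},{"x":0,"y":0,"z":-0.1,"twist":0}]'
python3 -m creep '[{"x":0,"y":0,"z":-0.1,"twist":0},{"x":0,"y":0,"z":-0.1,"twist":0},{"x":0,"y":0,"z":-0.1,"twist":0},{"x":0,"y":0,"z":-0.1,"twist":0}]'
python3 snap.py 20 scene side
python3 - <<'E'
from h import *
crop('s20',cv2.imread('pics/scene20.png'),400,100,520,200,6)
crop('d20',cv2.imread('pics/side20.png'),130,160,270,280,5)
E
```

```text
clock: 37.23
eef_pos: [0.6602, 0.2139, 0.2394]
orientation: [-3.141, -0.001, -0.03]
force: [-2.1, -0.0, 3.6]
gripper_width: 0.0136
clock: 37.57
eef_pos: [0.6602, 0.2138, 0.2393]
orientation: [-3.141, -0.001, -0.03]
force: [-3.3, -0.9, 7.2]
gripper_width: 0.0135
37.6167 [0.6602 0.2139 0.2393] [-3.1406 -0.0009 -0.0299] [-0.711   0.5267  0.5136  1.4981 -0.2704  1.1866 -0.1839]
```

View pics/s20.png

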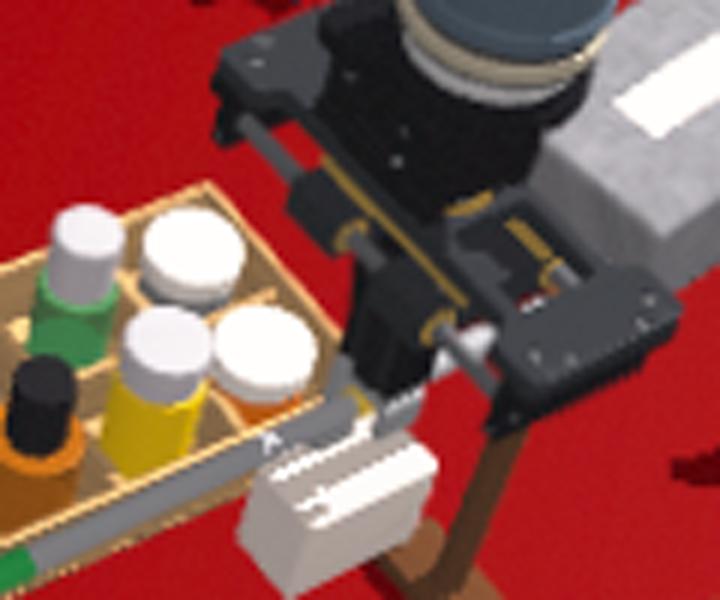

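View pics/d20.png

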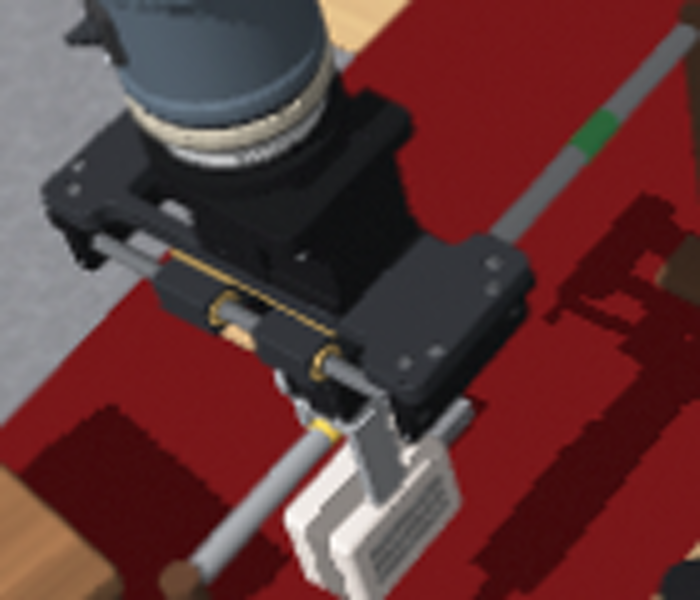

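```bash
python3 -m creep '[{"x":0,"y":0,"z":0.15,"twist":0},{"x":-0.02,"y":-0.7,"z":0.15,"twist":0},{"x":-0.05,"y":-1.7,"z":0.15,"twist":0},{"x":-0.08,"y":-2.7,"z":0.15,"twist":0},{"x":-0.11,"y":-3.7,"z":0.15,"twist":0},{"x":-0.14,"y":-4.7,"z":0.15,"twist":0},{"x":-0.16,"y":-5.7,"z":0.15,"twist":0},{"x":-0.19,"y":-6.7,"z":0.15,"twist":0},{"x":-0.22,"y":-7.7,"z":0.15,"twist":0},{"x":-0.25,"y":-8.7,"z":0.15,"twist":0},{"x":-0.27,"y":-9.4,"z":0.15,"twist":0},{"x":-0.27,"y":-9.4,"z":0.15,"twist":0}]'
python3 snap.py 21 wrist side
```

```text
clock: 38.67
eef_pos: [0.6574, 0.1164, 0.2394]
orientation: [3.139, -0.0, -0.033]
force: [-0.6, -1.1, 5.9]
gripper_width: 0.0137
38.7167 [0.6574 0.1165 0.2393] [ 3.1381 -0.0001 -0.0324] [-0.6049  0.4846  0.5332  1.5668 -0.2572  1.1619 -0.0517]
```

View pics/side21.png

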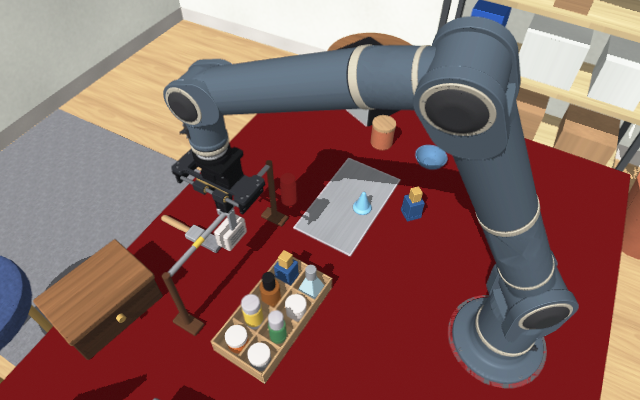

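View pics/wrist21.png

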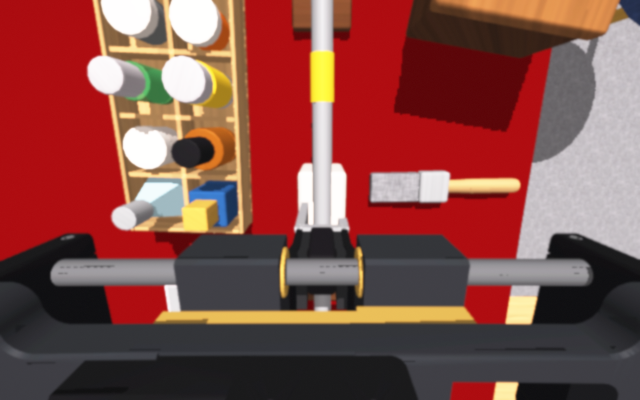

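```bash
python3 -m creep '[{"x":-0.03,"y":-1,"z":0.05,"twist":0},{"x":-0.06,"y":-2,"z":0.05,"twist":0},{"x":-0.08,"y":-3,"z":0.05,"twist":0},{"x":-0.11,"y":-4,"z":0.05,"twist":0},{"x":-0.14,"y":-5,"z":0.05,"twist":0},{"x":-0.17,"y":-6,"z":0.05,"twist":0},{"x":-0.2,"y":-7,"z":0.05,"twist":0},{"x":-0.23,"y":-8,"z":0.05,"twist":0},{"x":-0.25,"y":-8.7,"z":0.05,"twist":0},{"x":-0.26,"y":-9.1,"z":0.05,"twist":0},{"x":-0.26,"y":-9.1,"z":0.05,"twist":0},{"x":-0.26,"y":-9.1,"z":0.05,"twist":0}]'
python3 -m creep '[{"x":0,"y":0,"z":0,"twist":0},{"x":0,"y":0,"z":0,"twist":0},{"x":0,"y":0,"z":0,"twist":0}]'
python3 snap.py 22 wrist side scene
python3 - <<'E'
from h import *
crop('s22',cv2.imread('pics/scene22.png'),340,130,440,230,6)
crop('d22',cv2.imread('pics/side22.png'),190,130,310,250,5)
E
```

```text
clock: 39.77
eef_pos: [0.6545, 0.0265, 0.2394]
orientation: [3.139, 0.001, -0.031]
force: [0.1, -2.4, 2.2]
gripper_width: 0.0135
clock: 40.02
eef_pos: [0.6547, 0.0285, 0.2394]
orientation: [3.141, 0.0, -0.03]
force: [0.5, -2.1, 1.9]
gripper_width: 0.0138
40.1167 [0.6547 0.0289 0.2394] [ 3.1412  0.0001 -0.0297] [-0.4905  0.4651  0.548   1.5991 -0.2584  1.1506  0.0866]
```

View pics/s22.png

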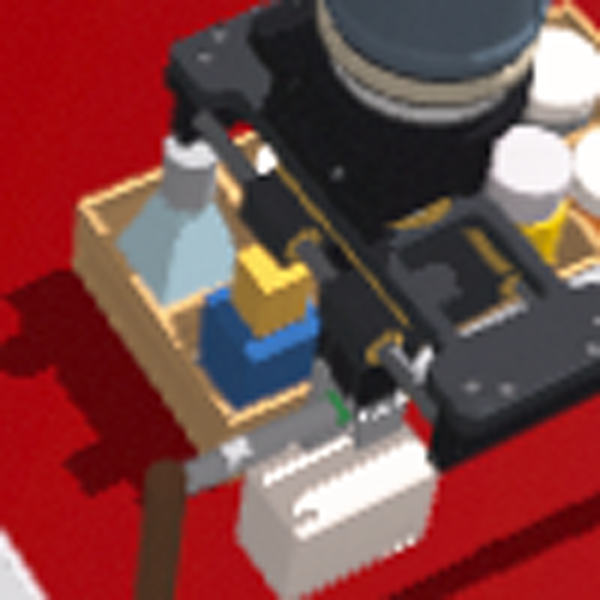

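View pics/d22.png

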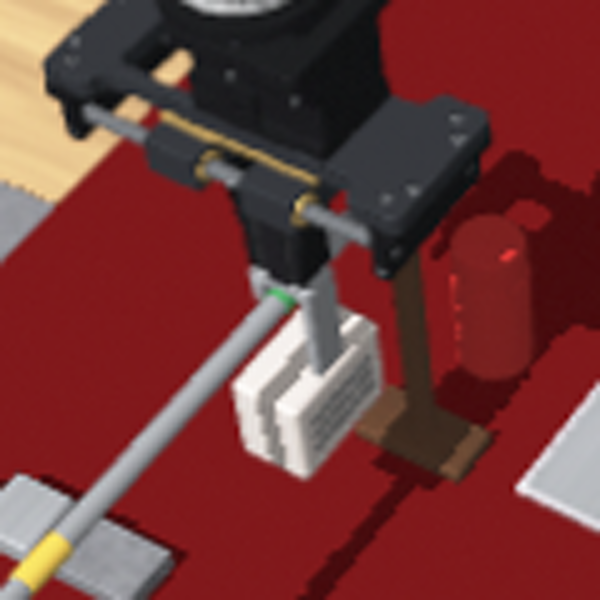

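View pics/wrist22.png

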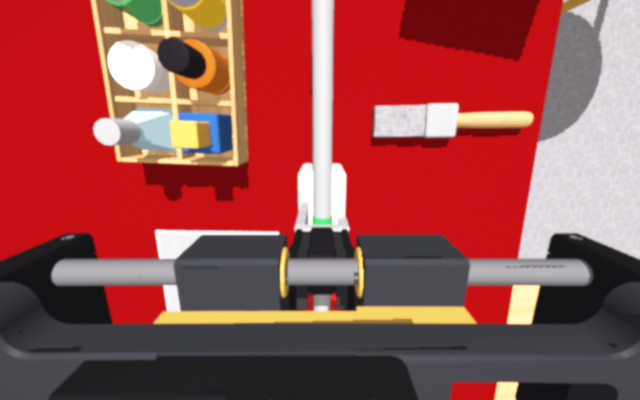

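```bash
python3 -m creep '[{"x":0,"y":0,"z":0,"twist":0},{"x":0,"y":0,"z":0,"twist":0},{"x":0,"y":0,"z":0,"twist":0},{"x":0,"y":0,"z":0,"twist":0},{"x":0,"y":0,"z":0,"twist":0}]' 4 40
python3 -m creep '[{"x":0,"y":0,"z":1,"twist":0},{"x":0,"y":0,"z":3,"twist":0},{"x":0,"y":0,"z":6,"twist":0},{"x":0,"y":0,"z":9,"twist":0},{"x":0,"y":0,"z":12,"twist":0},{"x":-3,"y":0,"z":14,"twist":0},{"x":-6,"y":0,"z":14,"twist":0},{"x":-10,"y":0,"z":14,"twist":0},{"x":-14,"y":1,"z":14,"twist":0},{"x":-18,"y":3,"z":14,"twist":0},{"x":-20,"y":6,"z":14,"twist":0},{"x":-20,"y":10,"z":14,"twist":0}]'
python3 -m creep '[{"x":0,"y":4,"z":0,"twist":0},{"x":0,"y":8,"z":0,"twist":0},{"x":0,"y":12,"z":0,"twist":0},{"x":0,"y":16,"z":0,"twist":0},{"x":0,"y":20,"z":0,"twist":0},{"x":0,"y":24,"z":0,"twist":0},{"x":0,"y":28,"z":0,"twist":0},{"x":-4,"y":32,"z":0,"twist":0},{"x":-8,"y":36,"z":0,"twist":0},{"x":-12,"y":40,"z":0,"twist":0},{"x":-12,"y":40,"z":0,"twist":0},{"x":-12,"y":40,"z":0,"twist":0}]'
python3 snap.py 23 side scene
python3 - <<'E'
from h import *
crop('s23',cv2.imread('pics/scene23.png'),340,120,480,260,4.2)
crop('d23',cv2.imread('pics/side23.png'),160,150,340,390,2.5)
E
```

```text
clock: 40.58
eef_pos: [0.6547, 0.0293, 0.2394]
orientation: [-3.141, 0.0, -0.03]
force: [0.3, 0.2, -0.3]
gripper_width: 0.0368
clock: 41.58
eef_pos: [0.4512, 0.1267, 0.3816]
orientation: [-3.138, -0.001, -0.034]
force: [0.6, 0.1, -0.1]
gripper_width: 0.0399
clock: 42.58
eef_pos: [0.3256, 0.5359, 0.3795]
orientation: [-3.138, 0.005, -0.016]
force: [-1.1, 0.9, -0.4]
gripper_width: 0.0401
42.6333 [0.3288 0.5334 0.3796] [-3.1401  0.0026 -0.0192] [-1.2461  0.3023  0.2189  1.451  -0.0688  1.3955 -1.0441]
```

View pics/scene23.png

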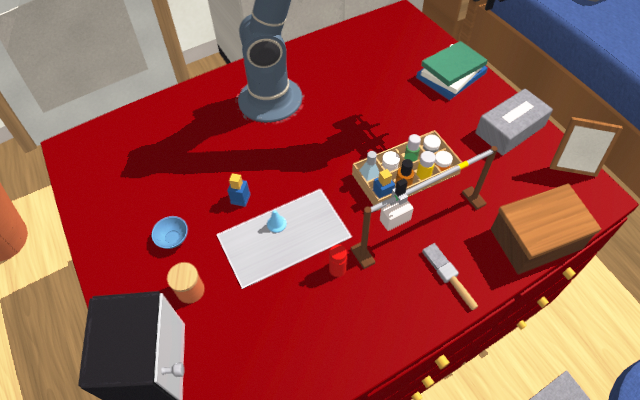

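View pics/s23.png

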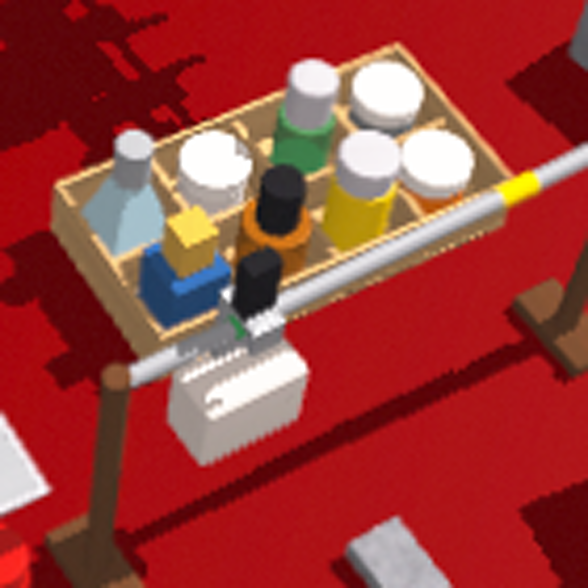

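View pics/side23.png

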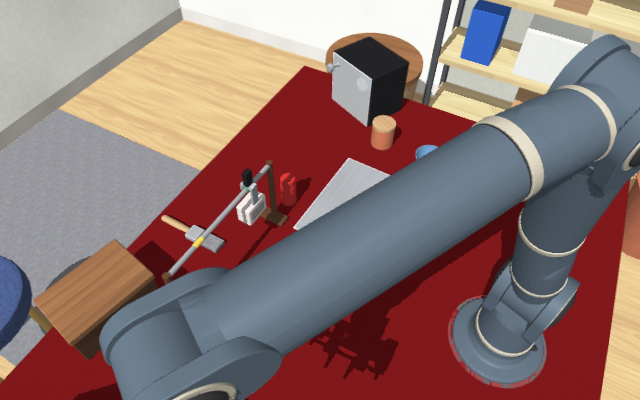

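```bash
python3 - <<'E'
from h import *
vv,uu=np.mgrid[0:400,0:640]
for n in ['scene','side']:
    dep=np.load(f'pics/{n}23d.npy'); m=dep>0; p=cloud(cam(n),dep,uu[m],vv[m])
    def top(nm,x,y,H,r=.028):
        k=(np.hypot(p[:,0]-x,p[:,1]-y)<r)&(abs(p[:,2]-H)<.02); q=p[k]
        if len(q)<8: return print(n,nm,'few')
        zt=np.percentile(q[:,2],90); t=q[abs(q[:,2]-zt)<.004]; (cx,cy),_,_=cv2.minAreaRect(t[:,:2].astype(np.float32)*1000); print(n,nm,'z',round(zt,4),'exp',H,'c',round(cx),round(cy),'exp',x*1000,y*1000)
    top('tab',.6545,.029,.269); top('pyr',.4498,.0978,.11); top('roll',.4582,.2375,.105); top('tin',.528,.2333,.1); top('atom',.5238,.1635,.11); top('sq',.5196,.0936,.107); top('cone',.452,-.207,.071,.02)
E
```

```text
scene tab z 0.2695 exp 0.269 c 655 28 exp 654.5 29.0
scene pyr z 0.1123 exp 0.11 c 450 96 exp 449.79999999999995 97.8
scene roll z 0.1076 exp 0.105 c 460 237 exp 458.2 237.5
scene tin z 0.1022 exp 0.1 c 531 233 exp 528.0 233.3
scene atom z 0.1127 exp 0.11 c 526 162 exp 523.8000000000001 163.5
scene sq z 0.1081 exp 0.107 c 523 92 exp 519.5999999999999 93.60000000000001
scene cone z 0.0703 exp 0.071 c 452 -209 exp 452.0 -207.0
side tab z 0.2704 exp 0.269 c 654 30 exp 654.5 29.0
side pyr few
side roll few
side tin few
side atom few
side sq few
side cone few
```

All bottle tops are at the expected height and within about 4 mm of their cell centres. The hanger's tab is at y = 28–30 mm, against the green band at 29 mm, so I'm handing in.

```bash
python3 -c "
from cell import workorder,env
o=env.get_obs();print(o['clock'],o['gripper_width'],o['force'])
print(workorder.hand_in())"
```

```text
42.6833 0.040127910257254124 [ 0.40520702 -0.19615483 -0.96722745]
the job is handed in; nothing more can be done
None
```

I put all five scent bottles away and hung the scent block at the green band, then handed the job in at about 43 s. The hand-in gave no verdict.

- **Bottles:** The pyramid, roll-on, atomiser, tin and the far blue square each stand upright in their own previously empty cell. In the last scene view their tops were within about 3 mm of the expected heights and 4 mm of the cell centres.
- **Scent block:** I hooked it over the rail at the yellow band and felt it seat. I then slid it along while hooked on and let go at the green band. The last check put its tab at y = 28–30 mm, against 29 mm for the band, and at the height expected when it hangs.
- **Other things:** In the last scene view the cone, jars, candle, dish and look-alikes were where they started. I saw no bottle knocked aside. The largest wrist force in the readings after each move was about 8 N.

Two checks were weaker than the rest:

- **Side view:** The arm blocked it at the end, so the bottle positions were checked from the scene camera alone.
- **Camera agreement:** Wrist-camera positions differed from the scene camera by about 1–5 mm along x during the run. Every grasp and placement still succeeded.

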